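# Ready the contact grill: drip tray in, spring lid eased open

### The job

Get the contact grill ready to use: slide its drip tray, which lies on the worktop to one side, all the way home under the front of the grill without scraping it against the underside, and press the red catch button to open the lid fully. The lid is spring-loaded, so hold it back by its lip from the moment the catch lets go and let it up steadily until it rests at its stop, never letting it fly up; do not lean hard on the grill, and leave the other things where they are.

Things in the scene. Friction and masses are not known exactly. Their poses are not given: they have to be found in the camera images.
- grill: black contact grill, 220 deep, 250 wide, 112 high, fixed. Origin on the worktop; x to its back, y to its left, z up. Front face at x=-120, z 32 to 57; above it a fascia slopes up and back at 35 deg to x=-93, z=77 (its normal leans 35 deg from vertical to the front). The lid above is hinged at the back
- grill_underside: underside of the grill over the space for the tray, 32 above the worktop; same origin and axes as the grill. The space is open at the front (x=-120), between side skirts 156 apart that flare to 184 in front (x -96 to -112), with a stop wall at x=-45
- grill_lid (a joint): lid angle, rad: 0 shut, held by the catch; 0.95 fully open at its stop. Hinge axis along the grill's y through x=80, z=85 of the grill. A spring drives it open (about 3 N at the lip when shut, 2 N at the end): once the catch lets go it flies up unless something is already over the lip. It stays open by itself
- lip_edge (a point): middle of the upper front edge of the lid's lip, a flat black tongue 12 thick, 92 wide, 41 long back to the raised lid; turns with the lid (x to the hinge, y left, z out of its top). Shut: at x=-93, z=90 of the grill
- button_face (a point): centre of the face of the red catch button on the fascia, in front of and below the lip; face 20 up the slope, 44 wide; z points out of the face, x up the slope, y left. At x=-111, z=75 of the grill, 9 proud of the fascia. Pushed in square to the fascia it travels 6.5 and frees the lid at 4 to 6; it takes 2 N at first, 4 to 5 N fully in; let go, it returns
- grill_button (a joint): travel of the catch button, m: 0 out, 0.0065 fully in
- tray_grip (a point): grip point in the drip tray's upright black tab, mid-width, 26 above the tray's underside; x from tab to pan, y along the tab, z up. Tab 12 thick, 40 wide (take it across this), top 37 high. Aluminium pan, 56 (x), 144 (y), 22 high, begins 26 beyond, on a neck 20 wide, 12 high; 0.16 kg. Home: at x=-128, y=0 +-6 of the grill, pan against the stop
- notebook_mid (a point): centre of the black notebook, 148x110x16, a bystander
- pepper_mid (a point): centre of the green pepper, 68x67x74, a bystander
- lemon_mid (a point): centre of the lemon, 78x55x56, a bystander
- mug_mid (a point): centre of the dotted mug, 82x114x91, a bystander
- jar_mid (a point): centre of the jar with the dark lid, 65x65x86, a bystander
- shaker_mid (a point): centre of the salt shaker, 44x44x90, a bystander
- timer_mid (a point): centre of the red and white egg timer, 66x66x56, a bystander

How it is judged:
At the end, for the whole second after the job is handed in: The lid stands open at its stop (over 0.92 rad) and still, by itself; the drip tray lies flat on the worktop under the front of the grill, home against the stop to within 5 mm, central to 10 mm and square to 0.12 rad (value of joint grill_lid above 0.92 rad and x of tray_grip in the frame of grill above -0.133 m and y of tray_grip in the frame of grill between -0.01 and 0.01 m and z of tray_grip in the frame of grill below 0.03 m and angle between the x axis of tray_grip and the x axis of grill, either way round below 0.12 rad and angle between tray_grip's own z axis and vertical below 0.06 rad and velocity of joint grill_lid below 0.05 rad/s); the robot touches nothing.
It fails at once if the lid flies up (turns faster than 4 rad/s) (velocity of joint grill_lid above 4 rad/s).
It fails at once if the tray scrapes against the underside of the grill (more than 3 N) (contact force between drip_tray and grill_underside above 3 N).
It fails at once if the robot leans hard on the grill (more than 45 N) (contact force between any of the fingers, the arm and grill above 45 N).
It fails at once if a bystander is pushed out of its place (more than 4 cm) (distance of any of notebook_mid, pepper_mid, lemon_mid, mug_mid, jar_mid, shaker_mid, timer_mid from where it was at the start of the episode above 0.04 m).
It also fails if it takes over 58 s, if anything falls off the work surface, if the arm or the gripper's body presses on something with over 40 N, if the wrist force passes 120 N, or if a joint passes its speed limit or range.

### The arm

A 7-joint arm with a two-finger parallel gripper is mounted at the origin on a cart in front of the work surface, level with it; the furniture and walls round the work are solid. World frame = base frame: x ahead of the robot, y to its left, z up, the work surface at z = 0. Lengths are in m, angles in rad, forces in N, time in s.
With the tool pointing down it reaches from about 0.425 to 0.875 m from the base axis. Payload 4.7 kg.
Tool frame: the origin (TCP) lies at the very end of the fingers, on their centre line; the grasp point (between the pads) lies 19 mm behind it; z points along the fingers, y is the line along which they close (so a half turn about z gives the same grasp; the last joint's range is limited). The gripper opens to 87 mm and grips with 3 to 60 N. Pads are 19 mm wide; open, the fingers measure 117 mm over their backs; the gripper's body (75 mm by 190 mm) begins 51 mm behind the grasp point.
Start: joints at [-1.285, 0.321, -0.07, 1.45, 0.023, 1.371, -0.057], TCP at [0.175, 0.626, 0.194] pointing down, gripper open.
Joint ranges: [-2.86, 2.86], [-0.3, 2.09], [-1.38, 1.24], [0.06, 2.45], [-1.56, 4.7], [0.09, 2.05], [-2.69, 2.69]. Speed limits (rad/s): [2.57, 2.57, 3.14, 3.14, 3.14, 3.14, 3.14].

### API

Orientations are given as a rotation vector (axis times angle).
In Python, from bench import ctrl, vision gives the robot as it stands.
- The arm moves only by the tool jog_arm, never from a script. Its argument "increments" is a list of rows, each an object of numbers: "tx", "ty", "tz": the shift along the tool's x, y, z in mm; "wx", "wy", "wz": the turn, a rotation vector about the tool's x, y, z in rad; "gripper": the opening, from 0 (shut) to 1 (fully open). In form: [{"tx": .., "ty": .., "tz": .., "wx": .., "wy": .., "wz": .., "gripper": ..}, ...]. A call has exactly 5 rows; each row is the pose to reach, as a shift and turn from the pose commanded when the call began, along the tool's axes at that moment; what a row does not reach only later rows make up. A row lasts 1/12 s, in which the tool goes at most 41.7 mm and 7.16 degrees, less where a joint would pass 70% of its speed; a pose out of reach is approached as far as the arm can. A call with a gripper value outside its range is refused whole. The fingers move at their own pace and stop on an object; "grip_force" is the grip in N (left out, the last holds). Time passes only in rows, so rows that repeat a pose let the fingers close, or fill a call up. It gives the time, the measured TCP pose, the force, the opening and the grip force at its end, in the units of the state.
- ctrl.get_state(): the state, without advancing time (a new reading comes with each control period).
- vision.get_image(name): name is "scene" or "top" or "wrist"; returns a dict with "color" (400x640x3 uint8, blue, green, red), "fx", "fy", "cx", "cy" (pixels), "extrinsics" (4x4, takes a point from world to camera coordinates). Camera axes: x right, y down, z forward; pixel columns grow to the right and rows downward; lengths in m; the calibration is good to about 2 mm. A picture is of the moment at which its call begins. There is no depth.
- ctrl.close_job(): hands the job in; it is judged then, once.
Trained networks look in the newest picture that a camera, given by its name, has taken for a name from the list of things; names that differ only in an ending like _2 or _b are one class to them, and where a whole thing is asked for, a point or a joint stands for the part that bears it (a point fixed in the world has none). Each returns a list of dicts, best first, with "conf" (0 to 1); they miss things now and then, are a little off and sometimes report something else, mostly with a low value. They report only what shows in the picture. A call takes as long as a camera call.
- vision.spot_in(camera, thing): "bbox" ([left, top, right, bottom] in pixels, round what is visible of it).
The state is a dict: "time": time; "joint_positions": joint angles; "qd": joint speeds; "joint_torque": joint torques, N m; "position": TCP position; "tool_rot": TCP orientation; "ft_force": force on the tool from outside, world axes, zero at the start; "torque": the same for the moment, N m; "grip_width": opening from 0.0 (shut) to 1.0 (fully open); "grip_force": force on a finger pad.
Only numpy, scipy, OpenCV 4.12 (cv2) and the standard library are available. Lean on these libraries where they do the work, as an engineer would, in place of code of your own. Each camera call takes 0.05 s, during which the arm holds its last target. There are 200 camera calls.

## Working session

There is one attempt and no reset: what is moved stays moved. The work goes in short steps, Python scripts to look and compute and a tool call to move; the robot and the scene stay as the last step left them, time stands still between calls to the robot, and variables do not carry over. Pictures are saved under pics/ and viewed, at most 10 in all, crops included, and the job is handed in when it is done.

Besides the shell and the picture viewer there is one more tool, called after ">>>" as a command line: name --argument value ..., lists and objects as JSON in quotes. jog_arm: Moves the arm, as the interface text tells. Its arguments: {"type":"object","properties":{"increments":{"type":"array"},"grip_force":{"type":"number"}},"required":["increments"]}

```bash
mkdir -p pics; ls; cat > h.py <<'E'
import numpy as np, cv2
from scipy.spatial.transform import Rotation as R
from bench import ctrl, vision
def ray(im,u,v):
    E=np.array(im["extrinsics"]);d=np.array([(u-im["cx"])/im["fx"],(v-im["cy"])/im["fy"],1.])
    return -E[:3,:3].T@E[:3,3], E[:3,:3].T@d
def onz(im,u,v,z):
    c,d=ray(im,u,v);return c+d*(z-c[2])/d[2]
def proj(im,p):
    E=np.array(im["extrinsics"]);q=E[:3,:3]@np.array(p)+E[:3,3]
    return im["fx"]*q[0]/q[2]+im["cx"],im["fy"]*q[1]/q[2]+im["cy"]
def tri(l):
    A=0;b=0
    for c,d in l:
        d=d/np.linalg.norm(d);P=np.eye(3)-np.outer(d,d);A=A+P;b=b+P@c
    return np.linalg.solve(A,b)
E
python3 - <<'E'
from h import *
s=ctrl.get_state();print(s)
ims={}
for c in("top","scene","wrist"):
    im=vision.get_image(c);ims[c]=im;cv2.imwrite(f"pics/{c}0.png",im["color"])
    print(c,im["fx"],np.round(ray(im,im["cx"],im["cy"]),3).tolist())
for n in("grill","lip_edge","button_face","tray_grip","notebook_mid","pepper_mid","lemon_mid","mug_mid","jar_mid","shaker_mid","timer_mid"):
    for c in("top","scene"):
        r=vision.spot_in(c,n)[:2]
        for q in r:
            b=q["bbox"];print(n,c,round(q["conf"],2),np.round(b).tolist(),np.round(onz(ims[c],(b[0]+b[2])/2,(b[1]+b[3])/2,.03),3)[:2])
E
```

```text
pics
{'time': 0.0, 'joint_positions': array([-1.28488693,  0.32185376, -0.07011339,  1.45167432,  0.02262951,
        1.37079996, -0.05689519]), 'qd': array([-7.68009525e-04,  3.54328936e-05, -7.49809609e-04, -5.52183430e-04,
       -1.26464329e-03, -1.77762112e-04, -6.21068222e-04]), 'joint_torque': array([ 1.91862350e-04, -4.91281843e+01, -4.03685309e-01, -3.12534535e+01,
       -6.39386033e-02,  4.36688215e-02,  1.53227193e-04]), 'position': array([0.17438909, 0.62553506, 0.19314217]), 'tool_rot': array([-4.25517531e-01, -3.11249256e+00,  3.05055179e-03]), 'ft_force': array([ 0.1974489 , -0.18898488,  0.48308409]), 'torque': array([ 0.02429531,  0.02607963, -0.04935774]), 'grip_force': 0.0, 'grip_width': 0.9999015819658764}
top 379.860889742689 [[-0.121, -0.261, 1.223], [0.515, 0.194, -0.835]]
scene 491.7889310813615 [[2.167, 1.103, 1.089], [-0.733, -0.497, -0.465]]
wrist 289.2717408825705 [[0.093, 0.648, 0.383], [0.295, -0.085, -0.952]]
grill top 0.68 [291.0, 174.0, 378.0, 255.0] [ 0.59  -0.034]
grill top 0.22 [221.0, 189.0, 258.0, 216.0] [0.504 0.316]
lip_edge top 0.94 [296.0, 178.0, 374.0, 238.0] [ 0.616 -0.026]
button_face top 0.51 [318.0, 228.0, 332.0, 235.0] [ 0.51  -0.028]
tray_grip top 0.76 [218.0, 187.0, 258.0, 215.0] [0.507 0.323]
notebook_mid top 0.65 [371.0, 167.0, 390.0, 195.0] [ 0.802 -0.145]
notebook_mid top 0.58 [394.0, 240.0, 424.0, 282.0] [ 0.51  -0.337]
pepper_mid top 0.57 [267.0, 158.0, 283.0, 174.0] [0.713 0.269]
lemon_mid top 0.49 [402.0, 204.0, 419.0, 217.0] [ 0.712 -0.291]
mug_mid top 0.98 [443.0, 288.0, 474.0, 330.0] [ 0.407 -0.529]
jar_mid top 0.7 [367.0, 168.0, 388.0, 194.0] [ 0.796 -0.135]
shaker_mid top 0.66 [294.0, 148.0, 302.0, 171.0] [0.78  0.199]
shaker_mid top 0.32 [369.0, 168.0, 392.0, 194.0] [ 0.801 -0.146]
timer_mid top 0.59 [172.0, 190.0, 191.0, 206.0] [0.438 0.527]
```

View pics/top0.png

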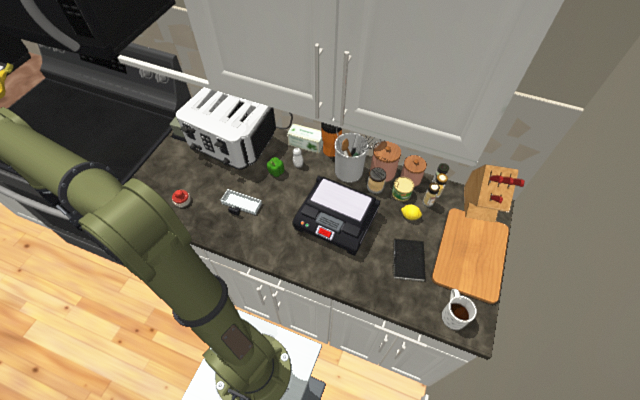

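View pics/scene0.png

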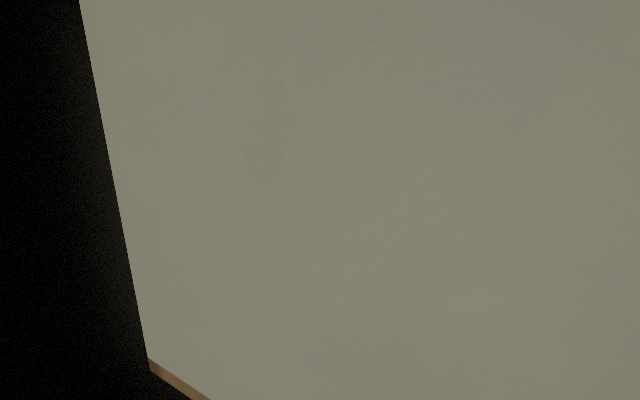

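The top view shows the grill at about (291–378, 174–255), its red button at (325, 232), and the tray at (218–258, 187–215) with the tab at about (234, 211). The scene camera sees only a wall. I'll zoom in on the top view.

```bash
python3 - <<'E'
from h import *
a=cv2.imread("pics/top0.png");b=cv2.imread("pics/wrist0.png")
c1=cv2.resize(a[182:222,210:270],None,fx=6.6,fy=6.6,interpolation=3)
c2=cv2.resize(a[170:260,285:385],None,fx=4,fy=4,interpolation=3)
w=cv2.resize(b,None,fx=.6,fy=.6)[:236]
o=np.zeros((600,800,3),np.uint8);o[:264,:396]=c1;o[:360,400:800]=c2;o[364:600,:384]=w;cv2.imwrite("pics/c1.png",o)
E
```

```text
(no output)
```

View pics/c1.png

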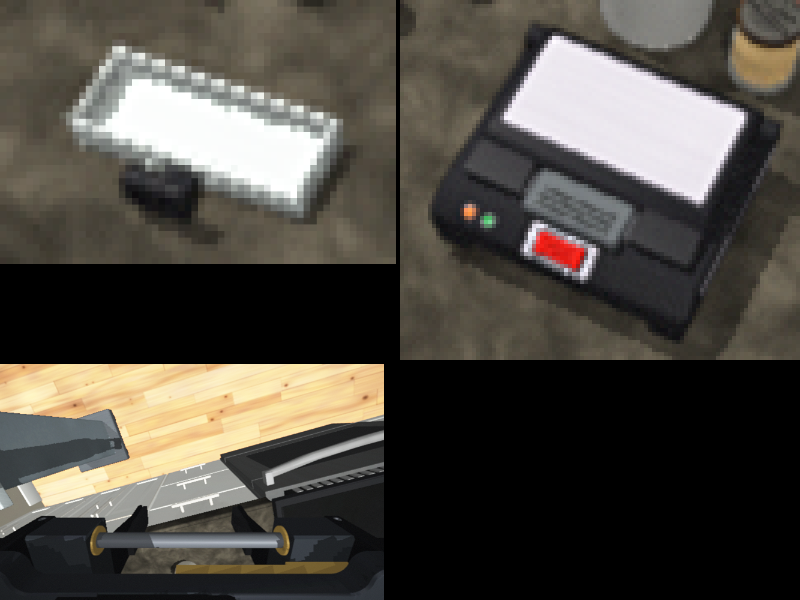

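```bash
python3 - <<'E'
from h import *
from scipy.optimize import least_squares
im=vision.get_image("top")
T=lambda x,y:(210+x/6.6,182+y/6.6); G=lambda x,y:(285+(x-400)/4,170+y/4)
# grill: pixel, local
g=[(G(563,250),(-111,0,75)),(G(523,211),(-93,46,90)),(G(622,245),(-93,-46,90)),(G(538,170),(-52,46,90)),(G(635,203),(-52,-46,90))]
def tf(p,l):
    c,s=np.cos(p[2]),np.sin(p[2]);l=np.array(l)/1000
    return [p[0]+c*l[0]-s*l[1],p[1]+s*l[0]+c*l[1],l[2]]
def fit(pts,p0):
    f=lambda p:np.concatenate([np.subtract(proj(im,tf(p,l)),q) for q,l in pts])
    r=least_squares(f,p0);print(np.round(r.x,4),np.round(r.fun,1));return r.x
p=fit(g,[.6,-.03,0])
P=[onz(im,*G(*q),.112) for q in((548,35),(746,110),(705,203),(503,125))]
print("plate",np.round(P,3).tolist(),[round(float(np.arctan2(d[1],d[0])),3) for d in (P[0]-P[3],P[1]-P[2])],[round(float(np.arctan2(-d[0],d[1])),3) for d in (P[0]-P[1],P[3]-P[2])])
print("btn",tf(p,(-111,0,75)),"home",tf(p,(-128,0,26)))
# tray, origin tray_grip at z 26 -> use z from table
t=[(T(72,122),(26,72,22)),(T(120,48),(82,72,22)),(T(340,122),(82,-72,22)),(T(306,190),(26,-72,22)),(T(160,172),(0,0,37))]
fit(t,[.45,.32,0])
fit(t[:4],[.45,.32,0])
E
```

```text
[ 0.5921 -0.0393  0.0192] [ 0.1  0.3 -0.5 -0.4 -0.2 -0.6  0.   0.5  0.5  0.3]
plate [[0.667, 0.048, 0.112], [0.656, -0.146, 0.112], [0.551, -0.143, 0.112], [0.56, 0.048, 0.112]] [0.004, -0.028] [-0.056, -0.046]
btn [np.float64(0.4811063601602379), np.float64(-0.0413932413259853), np.float64(0.075)] home [np.float64(0.46410950977986054), np.float64(-0.04172046777214545), np.float64(0.026)]
[0.4673 0.3164 0.0377] [ 0.3 -0.2 -0.1 -0.3  0.5 -0.9 -0.7  0.4  0.1  0.9]
[0.4663 0.3156 0.0419] [ 0.3  0.1 -0.2  0.   0.5 -0.8 -0.6  0.6]
```

```bash
cat >> h.py <<'E'
def rot(psi,th,flip=0):
    z=np.array([np.sin(th)*np.cos(psi),np.sin(th)*np.sin(psi),-np.cos(th)]);y=np.array([-np.sin(psi),np.cos(psi),0])
    return np.stack([np.cross(y,z),y,z],1)
def inc(Rt,p,grasp=True,s=None):
    "increment (tool axes, mm/rad) so that the grasp point (or TCP) gets to p"
    s=s or ctrl.get_state();Rc=R.from_rotvec(s["tool_rot"]).as_matrix();p=np.array(p,float)
    if grasp:p=p+Rt[:,2]*.019
    w=R.from_matrix(Rc.T@Rt).as_rotvec()
    print("t",np.round(Rc.T@(p-s["position"])*1000,1).tolist(),"w",np.round(w,3).tolist())
E
python3 - <<'E'
from h import *
inc(rot(.04,.45),(.464,.316,.135))
E
```

```text
t [-370.0, -218.5, 76.4] w [-0.07, -0.446, -0.306]
```

>>> jog_arm --increments '[{"tx": -185, "ty": -109, "tz": 20, "wx": -0.03, "wy": -0.22, "wz": -0.15, "gripper": 1}, {"tx": -370, "ty": -218, "tz": 76, "wx": -0.07, "wy": -0.446, "wz": -0.306, "gripper": 1}, {"tx": -370, "ty": -218, "tz": 76, "wx": -0.07, "wy": -0.446, "wz": -0.306, "gripper": 1}, {"tx": -370, "ty": -218, "tz": 76, "wx": -0.07, "wy": -0.446, "wz": -0.306, "gripper": 1}, {"tx": -370, "ty": -218, "tz": 76, "wx": -0.07, "wy": -0.446, "wz": -0.306, "gripper": 1}]'

```text
time: 1.72
position: [0.3142, 0.478, 0.1587]
tool_rot: [-0.067, 2.689, 0.013]
ft_force: [0.3, 0.3, -0.1]
grip_width: 1.003
grip_force: 0.0
```

```bash
python3 - <<'E'
from h import *
inc(rot(.04,.45),(.464,.316,.135))
E
```

```text
t [-116.9, -169.1, 102.5] w [0.002, 0.002, 0.009]
```

>>> jog_arm --increments '[{"tx": -117, "ty": -169, "tz": 102, "wz": 0.009, "gripper": 1}, {"tx": -117, "ty": -169, "tz": 102, "wz": 0.009, "gripper": 1}, {"tx": -117, "ty": -169, "tz": 102, "wz": 0.009, "gripper": 1}, {"tx": -117, "ty": -169, "tz": 102, "wz": 0.009, "gripper": 1}, {"tx": -117, "ty": -169, "tz": 102, "wz": 0.009, "gripper": 1}]'

```text
validation failed for argument at $.in...
```

>>> jog_arm --increments '[{"tx": 0, "gripper": 1}, {"tx": 0, "gripper": 1}, {"tx": 0, "gripper": 1}, {"tx": 0, "gripper": 1}, {"tx": 0, "gripper": 1}]'

```text
validation failed for argument at $.in...
```

```bash
python3 - <<'E'
from h import *
inc(rot(.04,.45),(.464,.316,.135))
im=vision.get_image("wrist");cv2.imwrite("pics/w1.png",im["color"])
print(proj(im,(.467,.316,.026)),vision.spot_in("wrist","tray_grip"))
E
```

```text
t [-116.9, -169.1, 102.5] w [0.002, 0.002, 0.009]
(np.float64(195.36793656722944), np.float64(226.75460005867313)) [{'bbox': [154.2, 212.0, 259.6, 258.1], 'conf': 0.62}]
```

View pics/w1.png

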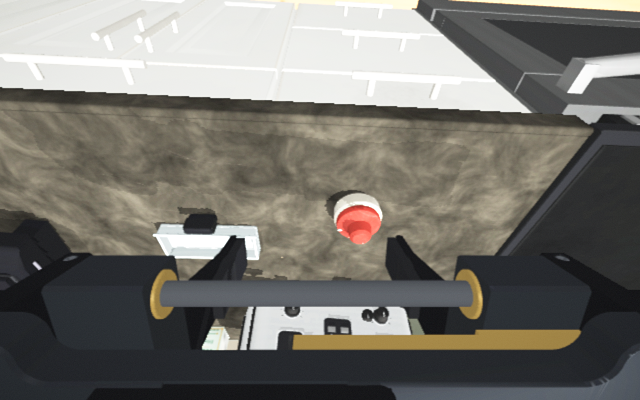

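The wrist view shows the tray at (155–260, 212–258) with its tab at (200, 222), and the timer at (358, 218). The predicted tab pixel is (195, 227), which is close.

>>> jog_arm --increments '[{"tx": -117, "ty": -169, "tz": 102, "wx": 0, "wy": 0, "wz": 0.009, "gripper": 1}, {"tx": -117, "ty": -169, "tz": 102, "wx": 0, "wy": 0, "wz": 0.009, "gripper": 1}, {"tx": -117, "ty": -169, "tz": 102, "wx": 0, "wy": 0, "wz": 0.009, "gripper": 1}, {"tx": -117, "ty": -169, "tz": 102, "wx": 0, "wy": 0, "wz": 0.009, "gripper": 1}, {"tx": -117, "ty": -169, "tz": 102, "wx": 0, "wy": 0, "wz": 0.009, "gripper": 1}]'

```text
time: 2.23
position: [0.4601, 0.3293, 0.1232]
tool_rot: [-0.04, 2.691, 0.017]
ft_force: [0.6, 0.6, -0.2]
grip_width: 1.0
grip_force: 0.0
```

>>> jog_arm --increments '[{"tx": 0, "ty": 0, "tz": 0, "wx": 0, "wy": 0, "wz": 0, "gripper": 1}, {"tx": 0, "ty": 0, "tz": 0, "wx": 0, "wy": 0, "wz": 0, "gripper": 1}, {"tx": 0, "ty": 0, "tz": 0, "wx": 0, "wy": 0, "wz": 0, "gripper": 1}, {"tx": 0, "ty": 0, "tz": 0, "wx": 0, "wy": 0, "wz": 0, "gripper": 1}, {"tx": 0, "ty": 0, "tz": 0, "wx": 0, "wy": 0, "wz": 0, "gripper": 1}]'

```text
time: 2.65
position: [0.458, 0.3322, 0.1232]
tool_rot: [-0.045, 2.691, 0.017]
ft_force: [0.6, -1.0, 0.1]
grip_width: 1.002
grip_force: 0.0
```

```bash
python3 - <<'E'
from h import *
inc(rot(.04,.45),(.464,.316,.135))
im=vision.get_image("wrist");cv2.imwrite("pics/w2.png",im["color"])
print(proj(im,(.467,.316,.026)),proj(im,(.467,.316,.037)),vision.spot_in("wrist","tray_grip"),ctrl.get_state()["joint_positions"])
E
```

```text
t [-10.0, -16.4, 10.6] w [0.002, 0.0, -0.007]
(np.float64(299.4899929101688), np.float64(162.51764692468208)) (np.float64(299.06264139363816), np.float64(169.3826721435197)) [{'bbox': [232.7, 146.3, 376.3, 215.1], 'conf': 0.6}, {'bbox': [490.2, 106.6, 578.8, 180.0], 'conf': 0.17}] [-1.09152134 -0.0588406   0.17675821  2.10681318  0.47388787  0.84873823
  0.41689235]
```

View pics/w2.png

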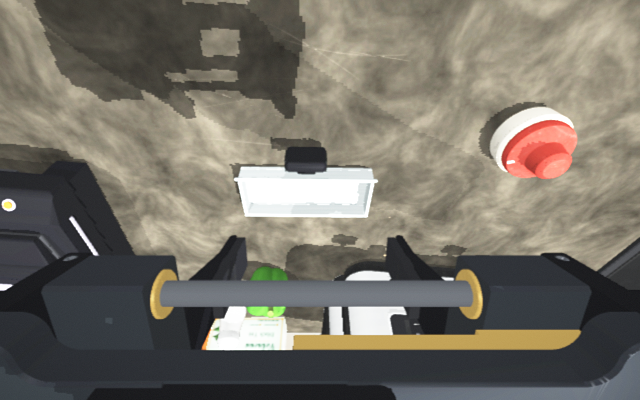

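The tray is square in view. The near rim corners are at (236, 180) and (376, 180), the far corners at (247, 216) and (370, 216), and the tab top is centred at about (306, 171). That is about 7 px right of the prediction, so I'm refitting.

```bash
cat >> h.py <<'E'
from scipy.optimize import least_squares
def tf(p,l):
    c,s=np.cos(p[2]),np.sin(p[2]);l=np.array(l)/1000
    return [p[0]+c*l[0]-s*l[1],p[1]+s*l[0]+c*l[1],l[2]]
def fit(im,pts,p0):
    f=lambda p:np.concatenate([np.subtract(proj(im,tf(p,l)),q) for q,l in pts])
    r=least_squares(f,p0,x_scale=[.01,.01,.1]);print(np.round(r.x,4),np.round(r.fun,1));return r.x
E
python3 - <<'E'
from h import *
im=vision.get_image("wrist")
p=fit(im,[((236,180),(26,72,22)),((376,180),(26,-72,22)),((247,216),(82,72,22)),((370,216),(82,-72,22)),((306,171),(0,0,37))][:0]+[((376,180),(26,72,22)),((236,180),(26,-72,22)),((370,216),(82,72,22)),((247,216),(82,-72,22)),((306,171),(-3,0,37))],[.467,.32,.04])
q=tf(p,(-3,0,28));up=[q[0],q[1],.09]
inc(rot(p[2],.45),up); inc(rot(p[2],.45),q)
E
```

```text
[0.4671 0.3219 0.034 ] [-0.7  0.5  2.2  1.  -1.4  1.1  0.   1.5 -0.3 -3.8]
t [9.3, -10.0, 51.0] w [0.003, -0.0, -0.002]
t [36.2, -10.3, 106.8] w [0.003, -0.0, -0.002]
```

>>> jog_arm --increments '[{"tx": 9, "ty": -10, "tz": 30, "wx": 0, "wy": 0, "wz": 0, "gripper": 1}, {"tx": 9, "ty": -10, "tz": 51, "wx": 0, "wy": 0, "wz": 0, "gripper": 1}, {"tx": 20, "ty": -10, "tz": 74, "wx": 0, "wy": 0, "wz": 0, "gripper": 1}, {"tx": 36, "ty": -10, "tz": 107, "wx": 0, "wy": 0, "wz": 0, "gripper": 1}, {"tx": 36, "ty": -10, "tz": 107, "wx": 0, "wy": 0, "wz": 0, "gripper": 1}]'

```text
time: 3.22
position: [0.4695, 0.3174, 0.0039]
tool_rot: [-0.044, 2.699, 0.003]
ft_force: [-1.7, -1.6, -1.4]
grip_width: 1.002
grip_force: 0.0
```

```bash
python3 - <<'E'
from h import *
inc(rot(.034,.45),tf((.4671,.3219,.034),(-3,0,28)))
E
```

```text
t [-5.7, 4.5, -5.0] w [-0.006, -0.008, -0.0]
```

>>> jog_arm --increments '[{"tx": 0, "ty": 0, "tz": 0, "wx": 0, "wy": 0, "wz": 0, "gripper": 1}, {"tx": 0, "ty": 0, "tz": 0, "wx": 0, "wy": 0, "wz": 0, "gripper": 1}, {"tx": 0, "ty": 0, "tz": 0, "wx": 0, "wy": 0, "wz": 0, "gripper": 1}, {"tx": 0, "ty": 0, "tz": 0, "wx": 0, "wy": 0, "wz": 0, "gripper": 1}, {"tx": 0, "ty": 0, "tz": 0, "wx": 0, "wy": 0, "wz": 0, "gripper": 1}]'

```text
time: 3.63
position: [0.474, 0.3224, 0.0126]
tool_rot: [-0.04, 2.69, 0.019]
ft_force: [-0.4, 0.9, -0.2]
grip_width: 0.998
grip_force: 0.0
```

```bash
python3 - <<'E'
from h import *
inc(rot(.034,.45),tf((.4671,.3219,.034),(-3,0,28)))
E
```

```text
t [2.3, -0.2, 0.8] w [0.005, 0.002, -0.005]
```

>>> jog_arm --increments '[{"tx": 2, "ty": 0, "tz": 1, "wx": 0, "wy": 0, "wz": 0, "gripper": 1}, {"tx": 2, "ty": 0, "tz": 1, "wx": 0, "wy": 0, "wz": 0, "gripper": 0.3}, {"tx": 2, "ty": 0, "tz": 1, "wx": 0, "wy": 0, "wz": 0, "gripper": 0.3}, {"tx": 2, "ty": 0, "tz": 1, "wx": 0, "wy": 0, "wz": 0, "gripper": 0.3}, {"tx": 2, "ty": 0, "tz": 1, "wx": 0, "wy": 0, "wz": 0, "gripper": 0.3}]' --grip_force 30

```text
time: 4.05
position: [0.4719, 0.3211, 0.0089]
tool_rot: [-0.041, 2.692, 0.015]
ft_force: [-0.1, 0.3, 0.2]
grip_width: 0.785
grip_force: 0.0
```

```bash
python3 - <<'E'
from h import *
s=ctrl.get_state();print(s["grip_width"],s["grip_force"],s["position"],s["ft_force"])
E
```

```text
0.7849065129108873 0.0 [0.47187923 0.32112605 0.00891145] [-0.06524986  0.26643676  0.17763352]
```

>>> jog_arm --increments '[{"tx": 0, "ty": 0, "tz": 0, "wx": 0, "wy": 0, "wz": 0, "gripper": 0.2}, {"tx": 0, "ty": 0, "tz": 0, "wx": 0, "wy": 0, "wz": 0, "gripper": 0.2}, {"tx": 0, "ty": 0, "tz": 0, "wx": 0, "wy": 0, "wz": 0, "gripper": 0.2}, {"tx": 0, "ty": 0, "tz": 0, "wx": 0, "wy": 0, "wz": 0, "gripper": 0.2}, {"tx": 0, "ty": 0, "tz": 0, "wx": 0, "wy": 0, "wz": 0, "gripper": 0.2}]'

```text
time: 4.47
position: [0.4719, 0.3212, 0.0089]
tool_rot: [-0.041, 2.692, 0.015]
ft_force: [-2.1, -3.2, 3.7]
grip_width: 0.404
grip_force: 3.2
```

>>> jog_arm --increments '[{"tx": 0, "ty": 0, "tz": 0, "wx": 0, "wy": 0, "wz": 0, "gripper": 0.2}, {"tx": 0, "ty": 0, "tz": 0, "wx": 0, "wy": 0, "wz": 0, "gripper": 0.2}, {"tx": 0, "ty": 0, "tz": 0, "wx": 0, "wy": 0, "wz": 0, "gripper": 0.2}, {"tx": 0, "ty": 0, "tz": 0, "wx": 0, "wy": 0, "wz": 0, "gripper": 0.2}, {"tx": 0, "ty": 0, "tz": 0, "wx": 0, "wy": 0, "wz": 0, "gripper": 0.2}]'

```text
time: 4.88
position: [0.4719, 0.321, 0.0089]
tool_rot: [-0.041, 2.692, 0.015]
ft_force: [-0.4, -1.1, 1.3]
grip_width: 0.204
grip_force: 1.2
```

```bash
python3 - <<'E'
from h import *
im=vision.get_image("wrist");a=im["color"];t=vision.get_image("top")["color"]
cv2.imwrite("pics/w3.png",np.vstack([a[80:330,120:520],cv2.resize(t[170:240,200:300],None,fx=4,fy=4)]))
s=ctrl.get_state();print(s["grip_width"],s["grip_force"],s["ft_force"],proj(im,s["position"]))
E
```

```text
0.20007305674213655 1.2021518739982184 [-0.59604781 -1.20640972  2.26114512] (np.float64(317.1400106656512), np.float64(233.40978722372714))
```

View pics/w3.png

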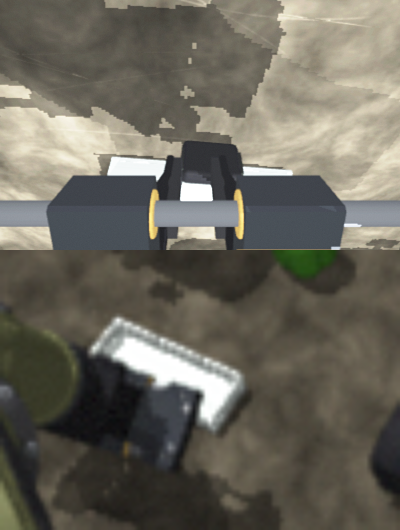

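The fingers closed on the 20 mm neck: the tab is at about (332, 240), offset towards +y and the robot. I'll open, lift and look again.

>>> jog_arm --increments '[{"tx": 0, "ty": 0, "tz": 0, "wx": 0, "wy": 0, "wz": 0, "gripper": 1}, {"tx": 0, "ty": 0, "tz": 0, "wx": 0, "wy": 0, "wz": 0, "gripper": 1}, {"tx": 0, "ty": 0, "tz": 0, "wx": 0, "wy": 0, "wz": 0, "gripper": 1}, {"tx": 0, "ty": 0, "tz": 0, "wx": 0, "wy": 0, "wz": 0, "gripper": 1}, {"tx": 0, "ty": 0, "tz": 0, "wx": 0, "wy": 0, "wz": 0, "gripper": 1}]'

```text
time: 5.4
position: [0.4718, 0.3214, 0.0089]
tool_rot: [-0.041, 2.692, 0.015]
ft_force: [-0.4, -0.1, 0.1]
grip_width: 0.491
grip_force: 0.1
```

>>> jog_arm --increments '[{"tx": 0, "ty": 0, "tz": 0, "wx": 0, "wy": 0, "wz": 0, "gripper": 1}, {"tx": 0, "ty": 0, "tz": 0, "wx": 0, "wy": 0, "wz": 0, "gripper": 1}, {"tx": 0, "ty": 0, "tz": 0, "wx": 0, "wy": 0, "wz": 0, "gripper": 1}, {"tx": -12, "ty": 0, "tz": -25, "wx": 0, "wy": 0, "wz": 0, "gripper": 1}, {"tx": -25, "ty": 0, "tz": -52, "wx": 0, "wy": 0, "wz": 0, "gripper": 1}]'

```text
time: 5.82
position: [0.4702, 0.3192, 0.0648]
tool_rot: [-0.043, 2.695, 0.009]
ft_force: [-0.1, 0.1, 0.2]
grip_width: 0.875
grip_force: 0.0
```

>>> jog_arm --increments '[{"tx": -10, "ty": 0, "tz": -22, "wx": 0, "wy": 0, "wz": 0, "gripper": 1}, {"tx": -20, "ty": 0, "tz": -42, "wx": 0, "wy": 0, "wz": 0, "gripper": 1}, {"tx": -20, "ty": 0, "tz": -42, "wx": 0, "wy": 0, "wz": 0, "gripper": 1}, {"tx": -20, "ty": 0, "tz": -42, "wx": 0, "wy": 0, "wz": 0, "gripper": 1}, {"tx": -20, "ty": 0, "tz": -42, "wx": 0, "wy": 0, "wz": 0, "gripper": 1}]'

```text
time: 6.23
position: [0.4711, 0.3203, 0.1123]
tool_rot: [-0.041, 2.693, 0.014]
ft_force: [-0.4, -0.7, -0.8]
grip_width: 0.999
grip_force: 0.0
```

```bash
python3 - <<'E'
from h import *
s=ctrl.get_state();print(s["position"],s["tool_rot"],s["grip_width"])
im=vision.get_image("wrist");a=im["color"]
cv2.imwrite("pics/w4.png",cv2.resize(a[100:300,160:460],None,fx=2.6,fy=2.6,interpolation=3))
print(vision.spot_in("wrist","tray_grip"))
E
```

```text
[0.47105139 0.32027561 0.11225008] [-0.04111696  2.69253615  0.01395442] 0.9985783161263247
[{'bbox': [246.3, 143.0, 394.2, 223.0], 'conf': 0.78}]
```

View pics/w4.png

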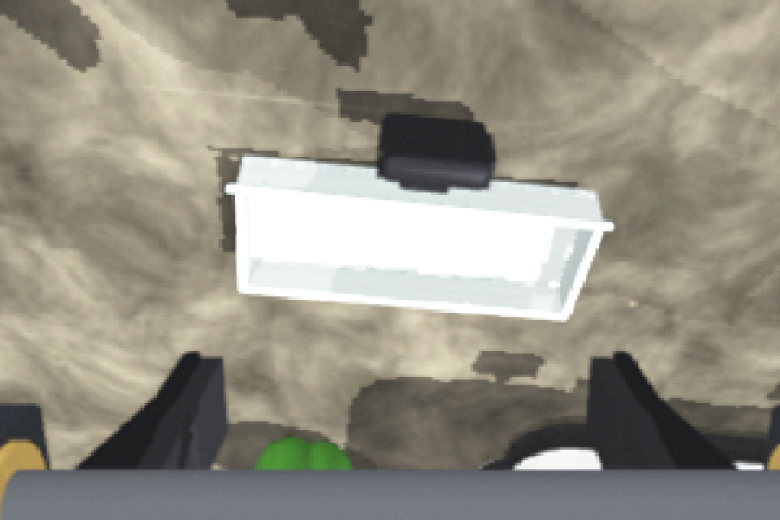

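```bash
python3 - <<'E'
from h import *
im=vision.get_image("wrist");s=ctrl.get_state();Rc=R.from_rotvec(s["tool_rot"]).as_matrix()
for dy in(-.0435,0,.0435):
  for dx in(-.0095,.0095):print(dy,dx,np.round(proj(im,s["position"]+Rc@[dx,dy,0]),1))
pts=[((393.8,186.9),(26,72,22)),((249.2,172.3),(26,-72,22)),((378.5,223.1),(82,72,22)),((253.1,212.3),(82,-72,22)),((328,166),(0,0,37))]
p=fit(im,pts,[.467,.32,-.1]);fit(im,pts[:4],[.467,.32,-.1])
for l in((-6,0,37),(6,0,37),(0,20,37),(0,-20,37),(-6,0,0)):print(l,np.round((np.array(proj(im,tf(p,l)))-[160,100])*2.6))
E
```

```text
-0.0435 -0.0095 [257.2 245.5]
-0.0435 0.0095 [255.5 221.2]
0 -0.0095 [317.1 245.5]
0 0.0095 [317.1 221.2]
0.0435 -0.0095 [377.1 245.5]
0.0435 0.0095 [378.8 221.1]
[ 0.4676  0.3298 -0.0929] [-0.1 -1.   1.  -0.1  0.3 -0.3 -1.2 -0.2 -0.1  1.4]
[ 0.4682  0.3298 -0.0934] [-0.2 -0.6  1.1  0.3  0.2  0.  -1.2  0.2]
(-6, 0, 37) [439. 161.]
(6, 0, 37) [434. 189.]
(0, 20, 37) [494. 181.]
(0, -20, 37) [379. 169.]
(-6, 0, 0) [436. 103.]
```

```bash
python3 - <<'E'
from h import *
p=(.468,.3298,-.093)
for z in(60,27):inc(rot(p[2],.45),tf(p,(-7,0,z)))
E
```

```text
t [30.8, 9.7, 61.2] w [0.056, -0.002, 0.111]
t [45.1, 9.7, 91.0] w [0.056, -0.002, 0.111]
```

>>> jog_arm --increments '[{"tx": 15, "ty": 10, "tz": 30, "wx": 0.056, "wy": 0, "wz": 0.11, "gripper": 0.65}, {"tx": 31, "ty": 10, "tz": 61, "wx": 0.056, "wy": 0, "wz": 0.11, "gripper": 0.65}, {"tx": 36, "ty": 10, "tz": 72, "wx": 0.056, "wy": 0, "wz": 0.11, "gripper": 0.65}, {"tx": 41, "ty": 10, "tz": 82, "wx": 0.056, "wy": 0, "wz": 0.11, "gripper": 0.65}, {"tx": 45, "ty": 10, "tz": 91, "wx": 0.056, "wy": 0, "wz": 0.11, "gripper": 0.65}]'

```text
time: 6.8
position: [0.4698, 0.3304, 0.0098]
tool_rot: [0.123, 2.691, -0.029]
ft_force: [0.1, -0.0, -0.1]
grip_width: 0.713
grip_force: 0.0
```

>>> jog_arm --increments '[{"tx": 0, "ty": 0, "tz": 0, "wx": 0, "wy": 0, "wz": 0, "gripper": 0.3}, {"tx": 0, "ty": 0, "tz": 0, "wx": 0, "wy": 0, "wz": 0, "gripper": 0.3}, {"tx": 0, "ty": 0, "tz": 0, "wx": 0, "wy": 0, "wz": 0, "gripper": 0.3}, {"tx": 0, "ty": 0, "tz": 0, "wx": 0, "wy": 0, "wz": 0, "gripper": 0.3}, {"tx": 0, "ty": 0, "tz": 0, "wx": 0, "wy": 0, "wz": 0, "gripper": 0.3}]'

```text
time: 7.22
position: [0.4708, 0.3318, 0.0128]
tool_rot: [0.125, 2.689, -0.024]
ft_force: [-0.3, 0.5, -0.9]
grip_width: 0.365
grip_force: 0.0
```

>>> jog_arm --increments '[{"tx": 0, "ty": 0, "tz": 0, "wx": 0, "wy": 0, "wz": 0, "gripper": 0.3}, {"tx": 0, "ty": 0, "tz": 0, "wx": 0, "wy": 0, "wz": 0, "gripper": 0.3}, {"tx": 0, "ty": 0, "tz": 0, "wx": 0, "wy": 0, "wz": 0, "gripper": 0.3}, {"tx": 0, "ty": 0, "tz": 0, "wx": 0, "wy": 0, "wz": 0, "gripper": 0.3}, {"tx": 0, "ty": 0, "tz": 0, "wx": 0, "wy": 0, "wz": 0, "gripper": 0.3}]'

```text
time: 7.63
position: [0.4703, 0.3311, 0.0117]
tool_rot: [0.124, 2.69, -0.026]
ft_force: [-0.0, -0.1, 0.3]
grip_width: 0.297
grip_force: 0.0
```

```bash
python3 - <<'E'
from h import *
im=vision.get_image("wrist");a=im["color"][180:290,225:425]
g=np.clip((a/255.)**.5*255,0,255).astype(np.uint8)
cv2.imwrite("pics/w5.png",cv2.resize(g,None,fx=4,fy=4,interpolation=3))
s=ctrl.get_state();Rc=R.from_rotvec(s["tool_rot"]).as_matrix()
for d in([0,0,0],[0,0,-.019]):print((np.array(proj(im,s["position"]+Rc@d))-[225,180])*4)
p=(.468,.3298,-.093)
for l in((-6,-20,37),(-6,20,37),(6,20,37),(6,-20,37),(-6,-20,12),(-6,20,12)):print(l,np.round((np.array(proj(im,tf(p,l)))-[225,180])*4))
E
```

```text
[368.23776458 213.34667195]
[368.57946662 261.34650064]
(-6, -20, 37) [233. 304.]
(-6, 20, 37) [486. 303.]
(6, 20, 37) [481. 346.]
(6, -20, 37) [239. 347.]
(-6, -20, 12) [245. 185.]
(-6, 20, 12) [475. 184.]
```

View pics/w5.png

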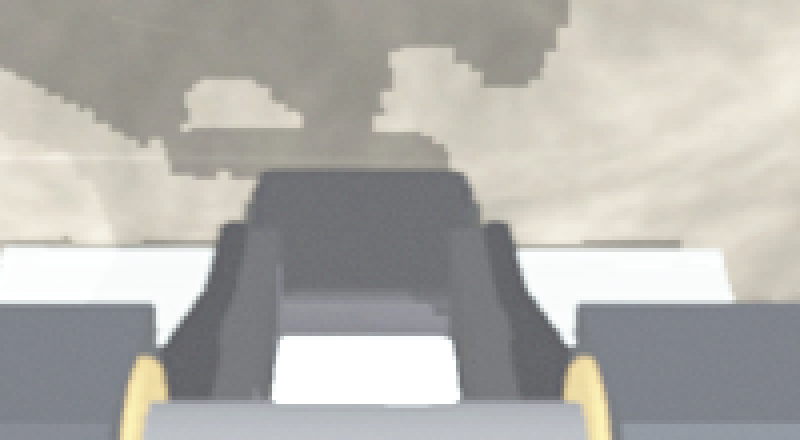

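The fingers, with a 26 mm gap, are in front of the tab on the robot side (tab at cols 245–480, finger inner faces at 275 and 455). They need to go about 12 mm further forward, so I'll open, advance and close.

>>> jog_arm --increments '[{"tx": 0, "ty": 0, "tz": 0, "wx": 0, "wy": 0, "wz": 0, "gripper": 0.8}, {"tx": 0, "ty": 0, "tz": 0, "wx": 0, "wy": 0, "wz": 0, "gripper": 0.8}, {"tx": 0, "ty": 0, "tz": 0, "wx": 0, "wy": 0, "wz": 0, "gripper": 0.8}, {"tx": 0, "ty": 0, "tz": 0, "wx": 0, "wy": 0, "wz": 0, "gripper": 0.8}, {"tx": 0, "ty": 0, "tz": 0, "wx": 0, "wy": 0, "wz": 0, "gripper": 0.8}]'

```text
time: 8.1
position: [0.4702, 0.3311, 0.0116]
tool_rot: [0.124, 2.69, -0.026]
ft_force: [0.5, -0.7, 0.1]
grip_width: 0.597
grip_force: 0.0
```

>>> jog_arm --increments '[{"tx": 0, "ty": 0, "tz": 0, "wx": 0, "wy": 0, "wz": 0, "gripper": 0.8}, {"tx": 0, "ty": 0, "tz": 0, "wx": 0, "wy": 0, "wz": 0, "gripper": 0.8}, {"tx": -5, "ty": 0, "tz": 2.5, "wx": 0, "wy": 0, "wz": 0, "gripper": 0.7}, {"tx": -11, "ty": 0, "tz": 5, "wx": 0, "wy": 0, "wz": 0, "gripper": 0.6}, {"tx": -11, "ty": 0, "tz": 5, "wx": 0, "wy": 0, "wz": 0, "gripper": 0.3}]'

```text
time: 8.52
position: [0.484, 0.3296, 0.0124]
tool_rot: [0.126, 2.689, -0.027]
ft_force: [0.5, -0.5, 0.5]
grip_width: 0.648
grip_force: 0.0
```

>>> jog_arm --increments '[{"tx": 0, "ty": 0, "tz": 0, "wx": 0, "wy": 0, "wz": 0, "gripper": 0.3}, {"tx": 0, "ty": 0, "tz": 0, "wx": 0, "wy": 0, "wz": 0, "gripper": 0.3}, {"tx": 0, "ty": 0, "tz": 0, "wx": 0, "wy": 0, "wz": 0, "gripper": 0.3}, {"tx": 0, "ty": 0, "tz": 0, "wx": 0, "wy": 0, "wz": 0, "gripper": 0.3}, {"tx": 0, "ty": 0, "tz": 0, "wx": 0, "wy": 0, "wz": 0, "gripper": 0.3}]'

```text
time: 8.93
position: [0.4822, 0.3299, 0.0119]
tool_rot: [0.124, 2.69, -0.027]
ft_force: [1.1, -0.8, 0.2]
grip_width: 0.403
grip_force: 30.0
```

>>> jog_arm --increments '[{"tx": 0, "ty": 0, "tz": 0, "wx": 0, "wy": 0, "wz": 0, "gripper": 0.3}, {"tx": 0, "ty": 0, "tz": 0, "wx": 0, "wy": 0, "wz": 0, "gripper": 0.3}, {"tx": 0, "ty": 0, "tz": 0, "wx": 0, "wy": 0, "wz": 0, "gripper": 0.3}, {"tx": 0, "ty": 0, "tz": 0, "wx": 0, "wy": 0, "wz": 0, "gripper": 0.3}, {"tx": 0, "ty": 0, "tz": 0, "wx": 0, "wy": 0, "wz": 0, "gripper": 0.3}]'

```text
time: 9.35
position: [0.4822, 0.3299, 0.0119]
tool_rot: [0.124, 2.69, -0.027]
ft_force: [0.1, -1.1, -0.3]
grip_width: 0.396
grip_force: 30.0
```

```bash
python3 - <<'E'
from h import *
t=vision.get_image("top")
for q in((213,248),(270,280),(400,322)):print("edge",np.round(onz(t,*q,0),3))
for yz in((.38,.22,.0),):inc(rot(-.01,.45),(yz[0],yz[1],.0119+.019*np.cos(.45)))
E
```

```text
edge [0.311 0.324 0.   ]
edge [0.278 0.082 0.   ]
edge [ 0.306 -0.368  0.   ]
t [75.1, -118.2, -36.4] w [-0.035, -0.001, -0.074]
```

>>> jog_arm --increments '[{"tx": 15, "ty": -12, "tz": -7.3, "wx": 0, "wy": 0, "wz": 0, "gripper": 0.3}, {"tx": 30, "ty": -35, "tz": -14.5, "wx": -0.01, "wy": 0, "wz": -0.02, "gripper": 0.3}, {"tx": 46, "ty": -60, "tz": -22.3, "wx": -0.02, "wy": 0, "wz": -0.04, "gripper": 0.3}, {"tx": 60, "ty": -85, "tz": -29, "wx": -0.03, "wy": 0, "wz": -0.06, "gripper": 0.3}, {"tx": 70, "ty": -105, "tz": -34, "wx": -0.035, "wy": 0, "wz": -0.074, "gripper": 0.3}]'

```text
time: 9.82
position: [0.3937, 0.2313, 0.0115]
tool_rot: [0.011, 2.693, -0.002]
ft_force: [1.0, 0.4, 1.4]
grip_width: 0.401
grip_force: 30.0
```

```bash
python3 - <<'E'
from h import *
s=ctrl.get_state();print(s["joint_positions"].round(2),s["ft_force"],s["grip_width"])
for y in(.2,.08,-.041):inc(rot(-.01,.45),(.38,y,.0119+.019*np.cos(.45)))
E
```

```text
[-1.07 -0.14  0.18  2.44  0.65  0.65  0.18] [1.03956209 0.42769563 1.42652568] 0.40053832553774077
t [4.4, -31.4, -2.6] w [0.001, -0.001, 0.001]
t [3.5, -151.4, -2.2] w [0.001, -0.001, 0.001]
t [2.6, -272.4, -1.8] w [0.001, -0.001, 0.001]
```

```bash
cat >> h.py <<'E'
D=[([-1.28488693,.32185376,-.07011339,1.45167432,.02262951,1.37079996,-.05689519],[.17438909,.62553506,.19314217],[-.425517531,-3.11249256,.00305]),
([-1.09152134,-.0588406,.17675821,2.10681318,.47388787,.84873823,.41689235],[.458,.3322,.1232],[-.045,2.691,.017])]
def fk(q,k,sg):
    r=lambda a,t:R.from_euler(a,t).as_matrix()
    h,a1,e1,e2,a2,L,e3=k
    p=np.array([0,0,h]);M=r('z',sg[0]*q[0])@r('y',q[1])@r('z',sg[1]*q[2])
    p=p+M@[e1,0,a1];M=M@r('y',q[3]);p=p+M@[e2,0,a2];M=M@r('z',sg[2]*q[4])@r('y',q[5]);p=p+M@[e3,0,L]
    return p,M@r('z',sg[3]*q[6])
E
python3 - <<'E'
from h import *
import itertools
s=ctrl.get_state();D.append((s["joint_positions"],s["position"],s["tool_rot"]));np.save("d3.npy",np.concatenate(D[2]))
print(s["joint_positions"],s["position"])
best=[]
for sg in itertools.product((1,-1),repeat=4):
    Ms=[fk(q,[0]*7,sg)[1].T@R.from_rotvec(w).as_matrix() for q,_,w in D]
    e=sum(np.linalg.norm(M-Ms[0]) for M in Ms[1:]);best.append((e,sg,Ms[0]))
best.sort(key=lambda b:b[0]);e,sg,M0=best[0];print(e,best[1][0],sg,M0.round(3).tolist())
f=lambda k:np.concatenate([fk(q,k,sg)[0]-p for q,p,_ in D]+[[.001*k[2],.001*k[3],.001*k[6]]])
r=least_squares(f,[.3,.35,0,0,.35,.25,0]);print(r.x.round(4),(r.fun*1000).round(1))
E
```

```text
[-1.0747714  -0.13968734  0.17540166  2.44214291  0.64509256  0.65057999
  0.18043908] [0.3936592  0.23125135 0.01148781]
0.001468907402406833 0.5669378328720368 (-1, -1, -1, -1) [[-0.0, -1.0, -0.0], [1.0, -0.0, 0.0], [-0.0, -0.0, 1.0]]
[ 0.1423  0.5892 -0.0413 -0.0662  0.4788  0.4912 -0.0218] [-21.3   6.3  -1.3  -1.9  -4.2   5.    1.8   2.1  -3.6  -0.   -0.1  -0. ]
```

>>> jog_arm --increments '[{"tx": 0, "ty": 0, "tz": 0, "wx": 0, "wy": 0, "wz": 0, "gripper": 1}, {"tx": 0, "ty": 0, "tz": 0, "wx": 0, "wy": 0, "wz": 0, "gripper": 1}, {"tx": 0, "ty": 0, "tz": 0, "wx": 0, "wy": 0, "wz": 0, "gripper": 1}, {"tx": 0, "ty": 0, "tz": 0, "wx": 0, "wy": 0, "wz": 0, "gripper": 1}, {"tx": 0, "ty": 0, "tz": 0, "wx": 0, "wy": 0, "wz": 0, "gripper": 1}]'

```text
time: 10.23
position: [0.3958, 0.2336, 0.0123]
tool_rot: [0.013, 2.692, -0.001]
ft_force: [-0.3, -0.3, 0.4]
grip_width: 0.692
grip_force: 0.0
```

```bash
cat >> h.py <<'E'
def log():
    s=ctrl.get_state();open("log.txt","a").write(" ".join(map(str,np.concatenate([s["joint_positions"],s["position"],s["tool_rot"]])))+"\n");return s
E
python3 -c "from h import *;s=log();print(s['ft_force'],s['position'])"
```

```text
[-0.25740177 -0.3009973   0.44982053] [0.39575016 0.23358709 0.01228138]
```

>>> jog_arm --increments '[{"tx": -10, "ty": 0, "tz": -22, "wx": 0, "wy": 0, "wz": 0, "gripper": 1}, {"tx": -22, "ty": 0, "tz": -45, "wx": 0, "wy": 0, "wz": 0, "gripper": 1}, {"tx": -34, "ty": 0, "tz": -70, "wx": 0, "wy": 0.1, "wz": 0, "gripper": 1}, {"tx": -45, "ty": 0, "tz": -95, "wx": 0, "wy": 0.2, "wz": 0, "gripper": 1}, {"tx": -45, "ty": 0, "tz": -95, "wx": 0, "wy": 0.3, "wz": 0, "gripper": 1}]'

```text
time: 10.65
position: [0.3977, 0.2368, 0.1241]
tool_rot: [0.012, 2.989, 0.016]
ft_force: [1.5, 1.9, -0.6]
grip_width: 0.984
grip_force: 0.0
```

```bash
python3 -c "from h import *;s=log();print(s['ft_force'],s['position'])"
```

```text
[ 1.48549222  1.8673638  -0.62984733] [0.39771244 0.23683388 0.12411593]
```

>>> jog_arm --increments '[{"tx": 0, "ty": 0, "tz": 0, "wx": 0, "wy": 0.12, "wz": 0, "gripper": 1}, {"tx": 0, "ty": 0, "tz": 0, "wx": 0, "wy": 0.24, "wz": 0, "gripper": 1}, {"tx": 0, "ty": 0, "tz": 0, "wx": 0, "wy": 0.35, "wz": 0, "gripper": 1}, {"tx": 0, "ty": 0, "tz": 0, "wx": 0, "wy": 0.45, "wz": 0, "gripper": 1}, {"tx": 0, "ty": 0, "tz": 0, "wx": 0, "wy": 0.45, "wz": 0, "gripper": 1}]'

```text
time: 11.07
position: [0.3976, 0.231, 0.113]
tool_rot: [-0.021, -2.837, 0.009]
ft_force: [-0.6, 0.1, -1.9]
grip_width: 0.998
grip_force: 0.0
```

```bash
python3 - <<'E'
from h import *
s=log();print(s['joint_positions'].round(2),s['position'],s['tool_rot'])
L=np.loadtxt("log.txt");D=[(D[0])]+[(np.load("d3.npy")[:7],np.load("d3.npy")[7:10],0)]+[(l[:7],l[7:10],0) for l in L]
sg=(-1,)*4
f=lambda k:np.concatenate([fk(q,k,sg)[0]-p for q,p,_ in D]+[[.001*k[2],.001*k[3],.001*k[6]]])
r=least_squares(f,[.3,.35,0,0,.35,.25,0]);print(r.x.round(4).tolist(),(r.fun*1000).round(1).tolist())
im=vision.get_image("wrist");cv2.imwrite("pics/w6.png",im["color"])
print(vision.spot_in("wrist","tray_grip"),vision.spot_in("wrist","button_face"))
E
```

```text
[-0.99  0.24  0.59  1.81 -0.25  1.43  1.24] [0.39759485 0.23095647 0.11302801] [-0.02064286 -2.8367913   0.00919393]
[0.2899, 0.4449, 0.048, 0.0173, 0.5424, 0.3852, 0.0627] [-26.5, 7.8, -7.2, -1.3, 0.9, -2.4, -1.3, 0.8, -2.7, -14.3, 19.7, 3.4, -10.7, 16.2, 8.8, 0.0, 0.0, 0.1]
[{'bbox': [245.7, 200.5, 388.4, 281.1], 'conf': 0.85}] []
```

```bash
cat >> h.py <<'E'
def pan(im,b,p0):
    a=im["color"].astype(int);l,t,r,d=[int(v) for v in b]
    m=np.zeros(a.shape[:2],np.uint8);sub=a[t-4:d+4,l-6:r+6]
    m[t-4:d+4,l-6:r+6]=((sub.min(2)>150)&(sub.max(2)-sub.min(2)<40))*255
    m=cv2.morphologyEx(m,cv2.MORPH_CLOSE,np.ones((7,7)))
    c=max(cv2.findContours(m,0,1)[0],key=cv2.contourArea);h=cv2.convexHull(c).astype(np.float32)
    n=len(h);e=.005
    while n>4: e*=1.15;q=cv2.approxPolyDP(h,e*cv2.arcLength(h,True),True);n=len(q)
    q=q[:,0];print("corners",q.tolist())
    pts=[]
    for l in((26,72,22),(26,-72,22),(82,72,22),(82,-72,22)):
        u=proj(im,tf(p0,l));pts.append((q[np.argmin(np.linalg.norm(q-u,axis=1))],l))
    return fit(im,pts,p0)
E
python3 - <<'E'
from h import *
im=vision.get_image("wrist");print(np.round(ray(im,im["cx"],im["cy"]),3).tolist())
b=vision.spot_in("wrist","tray_grip")[0]["bbox"];print(b)
p=pan(im,b,[.38,.225,0])
print(proj(im,tf(p,(0,0,37))),proj(im,tf(p,(-6,0,37))))
for x in(0,-4):
  for z in(70,28):inc(rot(p[2],-.3),tf(p,(x,0,z)))
E
```

```text
[[0.37, 0.232, 0.323], [0.012, -0.002, -1.0]]
[240.2, 202.8, 384.0, 282.4]
corners [[243.0, 233.0], [385.0, 235.0], [382.0, 279.0], [246.0, 280.0]]
[ 0.3768  0.2298 -0.0141] [-1.7 -4.9  1.9 -3.3  1.   4.8 -1.1  3.3]
(np.float64(313.98599495129184), np.float64(205.3013701333955)) (np.float64(314.00301400825396), np.float64(199.2236451259021))
t [2.2, -3.5, 69.5] w [0.0, 0.0, 0.006]
t [-10.2, -3.6, 109.6] w [0.0, 0.0, 0.006]
t [6.0, -3.5, 70.7] w [0.0, 0.0, 0.006]
t [-6.4, -3.6, 110.8] w [0.0, 0.0, 0.006]
```

View pics/w6.png

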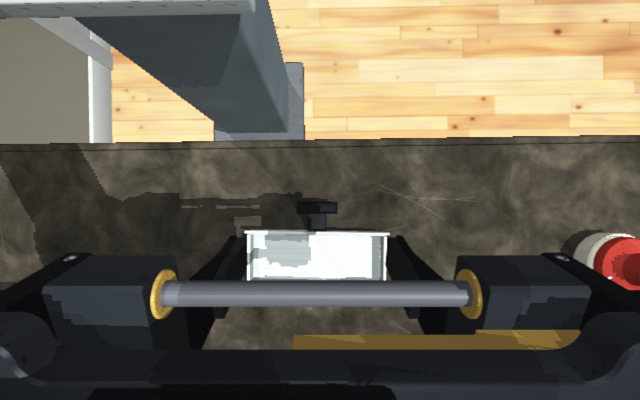

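In this view the near rim corners are at about (246, 231) and (389, 234) and the tab top is at (317, 207). The gripper bar hides the pan's far edge, so I'm fitting on those three points.

```bash
python3 - <<'E'
from h import *
im=vision.get_image("wrist")
p=fit(im,[((389,234),(26,72,22)),((246,231.5),(26,-72,22)),((317,207.5),(0,0,37))],[.38,.23,0])
for z in(70,27):inc(rot(p[2],-.3),tf(p,(0,0,z)))
E
```

```text
[ 0.379   0.2344 -0.0258] [-3.  -0.5  2.3 -0.1  0.7  0.6]
t [-0.1, 0.9, 69.2] w [-0.002, 0.001, 0.017]
t [-12.7, 0.8, 110.3] w [-0.002, 0.001, 0.017]
```

>>> jog_arm --increments '[{"tx": 0, "ty": 1, "tz": 35, "wx": 0, "wy": 0, "wz": 0.017, "gripper": 0.8}, {"tx": -3, "ty": 1, "tz": 69, "wx": 0, "wy": 0, "wz": 0.017, "gripper": 0.8}, {"tx": -8, "ty": 1, "tz": 95, "wx": 0, "wy": 0, "wz": 0.017, "gripper": 0.8}, {"tx": -11, "ty": 1, "tz": 112, "wx": 0, "wy": 0, "wz": 0.017, "gripper": 0.8}, {"tx": -12.7, "ty": 1, "tz": 121, "wx": 0, "wy": 0, "wz": 0.017, "gripper": 0.7}]'

```text
time: 11.78
position: [0.3684, 0.2341, -0.003]
tool_rot: [-0.036, -2.839, -0.0]
ft_force: [-0.6, -1.1, -0.3]
grip_width: 0.785
grip_force: 0.0
```

>>> jog_arm --increments '[{"tx": 0, "ty": 0, "tz": 1, "wx": 0, "wy": 0, "wz": 0, "gripper": 0.3}, {"tx": 0, "ty": 0, "tz": 1, "wx": 0, "wy": 0, "wz": 0, "gripper": 0.3}, {"tx": 0, "ty": 0, "tz": 1, "wx": 0, "wy": 0, "wz": 0, "gripper": 0.3}, {"tx": 0, "ty": 0, "tz": 1, "wx": 0, "wy": 0, "wz": 0, "gripper": 0.3}, {"tx": 0, "ty": 0, "tz": 1, "wx": 0, "wy": 0, "wz": 0, "gripper": 0.3}]'

```text
time: 12.2
position: [0.3713, 0.2342, -0.0021]
tool_rot: [-0.038, -2.842, -0.001]
ft_force: [-0.2, -0.8, 1.4]
grip_width: 0.452
grip_force: 30.0
```

>>> jog_arm --increments '[{"tx": 0, "ty": 0, "tz": 0, "wx": 0, "wy": 0, "wz": 0, "gripper": 0.3}, {"tx": 0, "ty": 0, "tz": 0, "wx": 0, "wy": 0, "wz": 0, "gripper": 0.3}, {"tx": 0, "ty": 0, "tz": 0, "wx": 0, "wy": 0, "wz": 0, "gripper": 0.3}, {"tx": 0, "ty": 0, "tz": 0, "wx": 0, "wy": 0, "wz": 0, "gripper": 0.3}, {"tx": 0, "ty": 0, "tz": 0, "wx": 0, "wy": 0, "wz": 0, "gripper": 0.3}]'

```text
time: 12.62
position: [0.3709, 0.2342, -0.0024]
tool_rot: [-0.038, -2.841, -0.001]
ft_force: [-0.3, -0.0, 6.5]
grip_width: 0.454
grip_force: 30.0
```

```bash
python3 - <<'E'
from h import *
im=vision.get_image("top");a=im["color"];a=cv2.resize(a,None,fx=4,fy=4,interpolation=cv2.INTER_CUBIC).astype(int)
# white plate
m=np.zeros(a.shape[:2],np.uint8);sl=(slice(165*4,245*4),slice(292*4,380*4))
m[sl]=(a[sl].min(2)>125)*255
c=max(cv2.findContours(m,0,1)[0],key=cv2.contourArea);r=cv2.minAreaRect(c);print(r)
h=cv2.convexHull(c).astype(np.float32);e=.005;n=9
while n>4:e*=1.1;q=cv2.approxPolyDP(h,e*cv2.arcLength(h,True),True);n=len(q)
q=q[:,0];P=np.array([onz(im,(u+.5)/4-.5,(v+.5)/4-.5,.112)[:2] for u,v in c[:,0]])
Q=np.array([onz(im,(u+.5)/4-.5,(v+.5)/4-.5,.112)[:2] for u,v in q]);print(Q.round(4).tolist())
for i in range(4):
    A,B=Q[i],Q[(i+1)%4];d=(B-A)/np.linalg.norm(B-A);nn=np.array([-d[1],d[0]])
    t=(P-A)@d/np.linalg.norm(B-A);s=P[(t>.12)&(t<.88)&(abs((P-A)@nn)<.004)]
    v=cv2.fitLine(s.astype(np.float32),cv2.DIST_HUBER,0,.01,.01).ravel();print(len(s),round(float(np.degrees(np.arctan2(v[1],v[0]))),2),v[2:].round(4))
b=a;red=((b[...,2]>150)&(b[...,1]<90)&(b[...,0]<90));red[:, :310*4]=0;red[:,340*4:]=0
ys,xs=np.nonzero(red);u,v=(xs.mean()+.5)/4-.5,(ys.mean()+.5)/4-.5;print("red",u,v,onz(im,u,v,.075),len(xs))
E
```

```text
((1364.1412353515625, 796.7754516601562), (226.6831817626953, 104.59808349609375), 22.729732513427734)
[[0.6699, 0.0457], [0.6538, -0.1444], [0.5494, -0.1378], [0.5647, 0.0511]]
145 85.09 [ 0.6632 -0.0501]
69 -4.4 [ 0.6012 -0.1433]
150 85.29 [ 0.5567 -0.0438]
65 -3.68 [0.6166 0.0511]
red 326.7393292682927 177.4845655487805 [0.7056996  0.04390652 0.075     ] 2624
```

```bash
python3 - <<'E'
from h import *
im=vision.get_image("top");a=cv2.resize(im["color"],None,fx=4,fy=4,interpolation=cv2.INTER_CUBIC).astype(int)
red=((a[...,2]>130)&(a[...,1]<100)&(a[...,0]<100));k=np.zeros_like(red);k[222*4:242*4,314*4:338*4]=1;red&=k
ys,xs=np.nonzero(red);u,v=(xs.mean()+.5)/4-.5,(ys.mean()+.5)/4-.5;B=onz(im,u,v,.075);print("red",u,v,B,len(xs),(xs.min()/4,xs.max()/4,ys.min()/4,ys.max()/4))
print(vision.spot_in("top","button_face"))
for psi in(-.06,-.08):
    c,s=np.cos(psi),np.sin(psi);R2=np.array([[c,-s],[s,c]])
    print(psi,"origin",B[:2]-R2@[-.111,0],"plate local",R2.T@(np.array([.6095,-.0463])-(B[:2]-R2@[-.111,0])),"home",B[:2]+R2@[-.017,0],"pre",B[:2]+R2@[-.017-.09,0])
s=ctrl.get_state();print(s["position"],s["ft_force"],s["joint_positions"].round(2))
E
```

```text
red 324.28082959641256 232.24091928251121 [ 0.48128543 -0.03553683  0.075     ] 1115 (np.float64(318.25), np.float64(331.25), np.float64(228.0), np.float64(237.75))
[{'bbox': [366.6, 167.0, 389.3, 194.5], 'conf': 0.49}]
-0.06 origin [ 0.59208569 -0.04219283] plate local [ 0.01762925 -0.00305555] home [ 0.46431602 -0.03451744] pre [ 0.37447797 -0.02912068]
-0.08 origin [ 0.59193042 -0.04440736] plate local [ 0.01766464 -0.00048252] home [ 0.4643398  -0.03417828] pre [ 0.37462765 -0.02698595]
[ 0.37088961  0.23421785 -0.00244706] [ 0.171793   -0.5555349   6.42038308] [-0.98  0.34  0.56  1.96 -0.33  1.19  1.29]
```

```bash
python3 - <<'E'
from h import *
for y,psi in((.10,-.053),(-.027,-.08)):inc(rot(psi,-.3),(.3656,y,-.0005),grasp=False)
E
```

```text
t [2.1, -134.3, -0.9] w [-0.011, -0.0, 0.024]
t [-1.2, -261.3, -1.5] w [-0.019, 0.0, 0.05]
```

>>> jog_arm --increments '[{"tx": 1, "ty": -10, "tz": -2, "wx": 0, "wy": 0, "wz": 0, "gripper": 0.3}, {"tx": 1, "ty": -35, "tz": -2, "wx": 0, "wy": 0, "wz": 0, "gripper": 0.3}, {"tx": 2, "ty": -65, "tz": -2, "wx": -0.005, "wy": 0, "wz": 0.01, "gripper": 0.3}, {"tx": 2, "ty": -100, "tz": -1.5, "wx": -0.008, "wy": 0, "wz": 0.02, "gripper": 0.3}, {"tx": 2, "ty": -134, "tz": -1, "wx": -0.011, "wy": 0, "wz": 0.024, "gripper": 0.3}]'

```text
time: 13.18
position: [0.3645, 0.0979, -0.0014]
tool_rot: [-0.074, -2.84, -0.009]
ft_force: [-0.1, 0.9, -0.9]
grip_width: 0.453
grip_force: 30.0
```

```bash
python3 - <<'E'
from h import *
s=ctrl.get_state();print(s["ft_force"],s["grip_width"],s["joint_positions"].round(2))
inc(rot(-.08,-.3),(.3656,-.027,.0),grasp=False)
E
```

```text
[-0.09643281  0.91132938 -0.87754272] 0.4534130885583309 [-0.85  0.24  0.66  2.08 -0.23  1.18  1.46]
t [-6.9, -124.7, -3.4] w [-0.01, -0.001, 0.026]
```

>>> jog_arm --increments '[{"tx": -2, "ty": -30, "tz": -2, "wx": 0, "wy": 0, "wz": 0.005, "gripper": 0.3}, {"tx": -4, "ty": -62, "tz": -2, "wx": -0.005, "wy": 0, "wz": 0.012, "gripper": 0.3}, {"tx": -6, "ty": -95, "tz": -2, "wx": -0.01, "wy": 0, "wz": 0.02, "gripper": 0.3}, {"tx": -7, "ty": -115, "tz": -2.5, "wx": -0.01, "wy": 0, "wz": 0.026, "gripper": 0.3}, {"tx": -7, "ty": -124.7, "tz": -3, "wx": -0.01, "wy": 0, "wz": 0.026, "gripper": 0.3}]'

```text
time: 13.6
position: [0.3653, -0.0287, -0.0003]
tool_rot: [-0.121, -2.838, -0.017]
ft_force: [-0.4, 0.1, -2.0]
grip_width: 0.453
grip_force: 30.0
```

>>> jog_arm --increments '[{"tx": 0, "ty": 0, "tz": 0, "wx": 0, "wy": 0, "wz": 0, "gripper": 0.3}, {"tx": 0, "ty": 0, "tz": 0, "wx": 0, "wy": 0, "wz": 0, "gripper": 0.3}, {"tx": 0, "ty": 0, "tz": 0, "wx": 0, "wy": 0, "wz": 0, "gripper": 0.3}, {"tx": 0, "ty": 0, "tz": 0, "wx": 0, "wy": 0, "wz": 0, "gripper": 0.3}, {"tx": 0, "ty": 0, "tz": 0, "wx": 0, "wy": 0, "wz": 0, "gripper": 0.3}]'

```text
time: 14.02
position: [0.3663, -0.0237, -0.0002]
tool_rot: [-0.11, -2.839, -0.019]
ft_force: [0.5, 0.5, -2.1]
grip_width: 0.453
grip_force: 30.0
```

```bash
python3 - <<'E'
from h import *
s=ctrl.get_state();print(s["ft_force"],s["grip_width"],s["joint_positions"].round(2))
im=vision.get_image("top");a=im["color"];cv2.imwrite("pics/t2.png",cv2.resize(a[205:270,265:365],None,fx=8,fy=8,interpolation=3))
for g in(-.218,-.18):
  c,q=np.cos(-.08),np.sin(-.08);x=g-.009
  inc(rot(-.08,-.3),(.592+c*x,-.0444+q*x,.0),grasp=False)
E
```

```text
[ 0.45636276  0.51750545 -2.05246861] 0.45325334585284915 [-0.68  0.24  0.76  2.1  -0.18  1.18  1.68]
t [0.4, -2.4, -0.1] w [0.001, -0.001, 0.002]
t [-35.9, -2.4, -11.4] w [0.001, -0.001, 0.002]
```

View pics/t2.png

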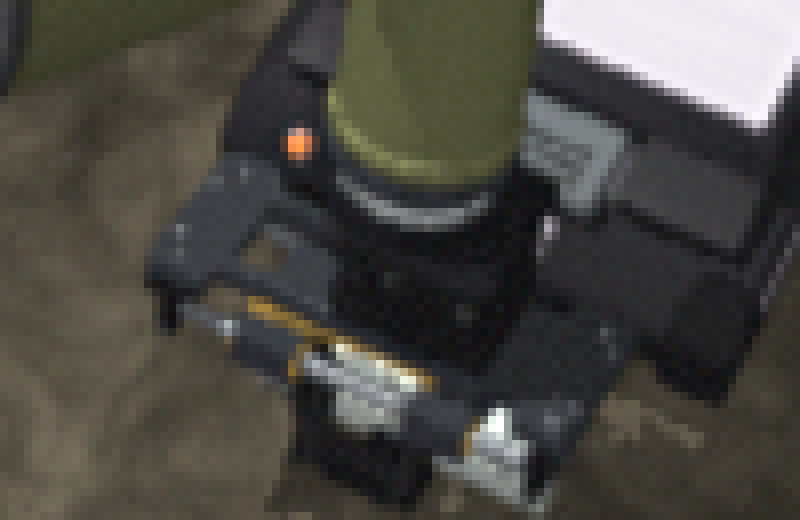

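>>> jog_arm --increments '[{"tx": 0, "ty": -2.4, "tz": 0.7, "wx": 0, "wy": 0, "wz": 0, "gripper": 0.3}, {"tx": -9, "ty": -2.4, "tz": -2, "wx": 0, "wy": 0, "wz": 0, "gripper": 0.3}, {"tx": -18, "ty": -2.4, "tz": -5, "wx": 0, "wy": 0, "wz": 0, "gripper": 0.3}, {"tx": -27, "ty": -2.4, "tz": -8, "wx": 0, "wy": 0, "wz": 0, "gripper": 0.3}, {"tx": -35, "ty": -2.4, "tz": -10.5, "wx": 0, "wy": 0, "wz": 0, "gripper": 0.3}]'

```text
time: 14.48
position: [0.4044, -0.0304, -0.0005]
tool_rot: [-0.114, -2.84, -0.018]
ft_force: [-0.1, -0.5, -1.5]
grip_width: 0.453
grip_force: 30.0
```

>>> jog_arm --increments '[{"tx": 0, "ty": 0, "tz": 0, "wx": 0, "wy": 0, "wz": 0, "gripper": 0.6}, {"tx": 0, "ty": 0, "tz": 0, "wx": 0, "wy": 0, "wz": 0, "gripper": 0.8}, {"tx": 0, "ty": 0, "tz": 0, "wx": 0, "wy": 0, "wz": 0, "gripper": 0.8}, {"tx": 0, "ty": 0, "tz": 0, "wx": 0, "wy": 0, "wz": 0, "gripper": 0.8}, {"tx": 0, "ty": 0, "tz": 0, "wx": 0, "wy": 0, "wz": 0, "gripper": 0.8}]'

```text
time: 14.9
position: [0.4021, -0.0302, -0.0005]
tool_rot: [-0.114, -2.839, -0.019]
ft_force: [0.1, -0.3, -0.4]
grip_width: 0.742
grip_force: 0.0
```

```bash
cat >> h.py <<'E'
def G(x,y=0,z=0):
    c,q=np.cos(-.08),np.sin(-.08);x,y=x/1000,y/1000
    return np.array([.592+c*x-q*y,-.0444+q*x+c*y,z/1000])
def ing(s=None):
    s=s or ctrl.get_state();c,q=np.cos(-.08),np.sin(-.08);d=s["position"]-[.592,-.0444,0]
    Rc=R.from_rotvec(s["tool_rot"]).as_matrix()
    print("TCP in grill mm",np.round([(c*d[0]+q*d[1])*1000,(-q*d[0]+c*d[1])*1000,d[2]*1000],1),"zdir",Rc[:,2].round(3),"ydir",Rc[:,1].round(3),"f",np.round(s["ft_force"],1),"w",round(s["grip_width"],3))
E
python3 - <<'E'
from h import *
ing();inc(rot(-.08,0),G(-205,0,70),grasp=False);inc(rot(-.08,-.3),G(-215,0,70),grasp=False)
E
```

```text
TCP in grill mm [-190.4   -1.    -0.5] zdir [-0.295  0.025 -0.955] ydir [0.08  0.997 0.001] f [ 0.1 -0.3 -0.4] w 0.742
t [34.8, 1.1, -63.0] w [0.001, -0.301, -0.0]
t [44.4, 1.1, -60.0] w [0.001, -0.001, -0.0]
```

>>> jog_arm --increments '[{"tx": 4, "ty": 1, "tz": -12, "wx": 0, "wy": 0, "wz": 0, "gripper": 0.8}, {"tx": 12, "ty": 1, "tz": -38, "wx": 0, "wy": 0, "wz": 0, "gripper": 0.4}, {"tx": 22, "ty": 1, "tz": -58, "wx": 0, "wy": 0, "wz": 0, "gripper": 0}, {"tx": 38, "ty": 1, "tz": -60, "wx": 0, "wy": -0.1, "wz": 0, "gripper": 0}, {"tx": 55, "ty": 1, "tz": -57, "wx": 0, "wy": -0.2, "wz": 0, "gripper": 0}]'

```text
time: 15.32
position: [0.3745, -0.0291, 0.0714]
tool_rot: [-0.126, -3.001, -0.0]
ft_force: [-1.8, 0.2, 0.1]
grip_width: 0.582
grip_force: 0.0
```

>>> jog_arm --increments '[{"tx": 0, "ty": 0, "tz": 0, "wx": 0, "wy": 0, "wz": 0, "gripper": 0}, {"tx": 0, "ty": 0, "tz": 0, "wx": 0, "wy": 0, "wz": 0, "gripper": 0}, {"tx": 0, "ty": 0, "tz": 0, "wx": 0, "wy": 0, "wz": 0, "gripper": 0}, {"tx": 0, "ty": 0, "tz": 0, "wx": 0, "wy": 0, "wz": 0, "gripper": 0}, {"tx": 0, "ty": 0, "tz": 0, "wx": 0, "wy": 0, "wz": 0, "gripper": 0}]'

```text
time: 15.73
position: [0.373, -0.0285, 0.0699]
tool_rot: [-0.123, -2.995, -0.001]
ft_force: [-0.8, -0.0, -0.6]
grip_width: 0.201
grip_force: 0.0
```

```bash
python3 - <<'E'
from h import *
ing();print(ctrl.get_state()["joint_positions"].round(2));b=vision.spot_in("wrist","tray_grip");print(b)
inc(rot(-.08,-.1),G(-217,0,60),grasp=False);inc(rot(-.08,-.1),G(-217,0,12),grasp=False)
E
```

```text
TCP in grill mm [-219.6   -1.7   69.9] zdir [-0.143  0.007 -0.99 ] ydir [ 0.082  0.997 -0.005] f [-0.8 -0.  -0.6] w 0.201
[-0.78 -0.08  0.77  2.15  0.05  1.2   1.45]
[{'bbox': [243.3, 203.7, 382.4, 280.9], 'conf': 0.55}]
t [-4.1, 1.8, 9.2] w [-0.005, -0.044, -0.003]
t [-11.0, 2.1, 56.7] w [-0.005, -0.044, -0.003]
```

>>> jog_arm --increments '[{"tx": -2, "ty": 2, "tz": 12, "wx": 0, "wy": 0, "wz": 0, "gripper": 0}, {"tx": -4, "ty": 2, "tz": 26, "wx": 0, "wy": -0.02, "wz": 0, "gripper": 0}, {"tx": -7, "ty": 2, "tz": 40, "wx": 0, "wy": -0.04, "wz": 0, "gripper": 0}, {"tx": -11, "ty": 2, "tz": 52, "wx": 0, "wy": -0.04, "wz": 0, "gripper": 0}, {"tx": -11, "ty": 2, "tz": 57, "wx": 0, "wy": -0.04, "wz": 0, "gripper": 0}]'

```text
time: 16.2
position: [0.3744, -0.0272, 0.0104]
tool_rot: [-0.125, -3.033, 0.003]
ft_force: [-0.0, 0.1, -0.4]
grip_width: 0.007
grip_force: 0.0
```

```bash
python3 - <<'E'
from h import *
ing();print(ctrl.get_state()["joint_positions"].round(2))
im=vision.get_image("wrist");s=ctrl.get_state()
for n in("tray_grip","button_face"):print(vision.spot_in("wrist",n)[:1])
print(proj(im,s["position"]),proj(im,G(-187,0,12)),proj(im,G(-187,0,37)))
inc(rot(-.08,0.0),G(-175,0,12),grasp=False);inc(rot(-.08,.1),G(-150,0,13),grasp=False)
E
```

```text
TCP in grill mm [-2.182e+02 -2.000e-01  1.040e+01] zdir [-0.106  0.003 -0.994] ydir [ 0.082  0.997 -0.006] f [-0.   0.1 -0.4] w 0.007
[-0.78 -0.    0.79  2.23  0.    1.02  1.5 ]
[{'bbox': [305.7, 317.0, 326.1, 334.2], 'conf': 0.9}]
[]
(np.float64(316.82678089265943), np.float64(232.1852905266013)) (np.float64(317.42913183790955), np.float64(274.5681136632831)) (np.float64(317.37463482458656), np.float64(292.0680070958759))
t [-42.3, 0.0, -4.6] w [-0.005, -0.104, -0.002]
t [-67.1, 0.1, -8.2] w [-0.005, -0.204, -0.002]
```

>>> jog_arm --increments '[{"tx": -10, "ty": 0, "tz": -1, "wx": 0, "wy": -0.02, "wz": 0, "gripper": 0}, {"tx": -19, "ty": 0, "tz": -2, "wx": 0, "wy": -0.04, "wz": 0, "gripper": 0}, {"tx": -27, "ty": 0, "tz": -3, "wx": 0, "wy": -0.06, "wz": 0, "gripper": 0}, {"tx": -35, "ty": 0, "tz": -4, "wx": 0, "wy": -0.08, "wz": 0, "gripper": 0}, {"tx": -42, "ty": 0, "tz": -4.6, "wx": 0, "wy": -0.1, "wz": 0, "gripper": 0}]'

```text
time: 16.77
position: [0.4188, -0.0297, 0.013]
tool_rot: [0.128, 3.138, -0.003]
ft_force: [-0.2, -0.8, 0.1]
grip_width: 0.001
grip_force: 0.0
```

```bash
python3 - <<'E'
from h import *
ing();print(ctrl.get_state()["joint_positions"].round(2))
inc(rot(-.08,.1),G(-155,0,14),grasp=False);inc(rot(-.08,.12),G(-143,0,14),grasp=False)
E
```

```text
TCP in grill mm [-173.8    0.8   13. ] zdir [ 0.001 -0.002 -1.   ] ydir [ 0.082  0.997 -0.002] f [-0.2 -0.8  0.1] w 0.001
[-0.78 -0.01  0.79  2.22  0.01  0.93  1.5 ]
t [-18.8, -0.8, -1.0] w [-0.002, -0.099, -0.002]
t [-30.8, -0.8, -1.0] w [-0.002, -0.119, -0.002]
```

>>> jog_arm --increments '[{"tx": -5, "ty": -0.8, "tz": 0, "wx": 0, "wy": -0.025, "wz": 0, "gripper": 0}, {"tx": -10, "ty": -0.8, "tz": -0.5, "wx": 0, "wy": -0.05, "wz": 0, "gripper": 0}, {"tx": -15, "ty": -0.8, "tz": -1, "wx": 0, "wy": -0.075, "wz": 0, "gripper": 0}, {"tx": -19, "ty": -0.8, "tz": -1, "wx": 0, "wy": -0.1, "wz": 0, "gripper": 0}, {"tx": -22, "ty": -0.8, "tz": -1, "wx": 0, "wy": -0.12, "wz": 0, "gripper": 0}]'

```text
time: 17.18
position: [0.4394, -0.0321, 0.0135]
tool_rot: [0.123, 3.019, -0.01]
ft_force: [0.1, 0.5, -0.7]
grip_width: 0.006
grip_force: 0.0
```

>>> jog_arm --increments '[{"tx": -2, "ty": 0, "tz": 0, "wx": 0, "wy": 0, "wz": 0, "gripper": 0}, {"tx": -4, "ty": 0, "tz": 0, "wx": 0, "wy": 0, "wz": 0, "gripper": 0}, {"tx": -5, "ty": 0, "tz": 0, "wx": 0, "wy": 0, "wz": 0, "gripper": 0}, {"tx": -5, "ty": 0, "tz": 0, "wx": 0, "wy": 0, "wz": 0, "gripper": 0}, {"tx": -5, "ty": 0, "tz": 0, "wx": 0, "wy": 0, "wz": 0, "gripper": 0}]'

```text
time: 17.6
position: [0.4445, -0.0328, 0.0141]
tool_rot: [0.123, 3.022, -0.011]
ft_force: [-1.6, 0.4, 0.1]
grip_width: 0.007
grip_force: 0.0
```

```bash
python3 - <<'E'
from h import *
ing();print(ctrl.get_state()["joint_positions"].round(2))
E
```

```text
TCP in grill mm [-148.    -0.3   14.1] zdir [ 0.117 -0.012 -0.993] ydir [ 0.082  0.997 -0.003] f [-1.6  0.4  0.1] w 0.007
[-0.78 -0.07  0.77  2.26  0.08  0.81  1.43]
```

>>> jog_arm --increments '[{"tx": -1, "ty": 0, "tz": 0, "wx": 0, "wy": 0, "wz": 0, "gripper": 0}, {"tx": -2, "ty": 0, "tz": 0, "wx": 0, "wy": 0, "wz": 0, "gripper": 0}, {"tx": -3, "ty": 0, "tz": 0, "wx": 0, "wy": 0, "wz": 0, "gripper": 0}, {"tx": -4, "ty": 0, "tz": 0, "wx": 0, "wy": 0, "wz": 0, "gripper": 0}, {"tx": -4, "ty": 0, "tz": 0, "wx": 0, "wy": 0, "wz": 0, "gripper": 0}]'

```text
time: 18.02
position: [0.4485, -0.0331, 0.0146]
tool_rot: [0.123, 3.022, -0.011]
ft_force: [0.1, -0.4, -0.7]
grip_width: 0.005
grip_force: 0.0
```

>>> jog_arm --increments '[{"tx": -1, "ty": 0, "tz": 0, "wx": 0, "wy": 0, "wz": 0, "gripper": 0}, {"tx": -1, "ty": 0, "tz": 0, "wx": 0, "wy": 0, "wz": 0, "gripper": 0}, {"tx": -2, "ty": 0, "tz": 0, "wx": 0, "wy": 0, "wz": 0, "gripper": 0}, {"tx": -2, "ty": 0, "tz": 0, "wx": 0, "wy": 0, "wz": 0, "gripper": 0}, {"tx": -2, "ty": 0, "tz": 0, "wx": 0, "wy": 0, "wz": 0, "gripper": 0}]'

```text
time: 18.43
position: [0.4502, -0.0332, 0.0148]
tool_rot: [0.123, 3.022, -0.011]
ft_force: [0.7, -0.4, 0.4]
grip_width: 0.004
grip_force: 0.0
```

>>> jog_arm --increments '[{"tx": -1, "ty": 0, "tz": 0, "wx": 0, "wy": 0, "wz": 0, "gripper": 0}, {"tx": -2, "ty": 0, "tz": 0, "wx": 0, "wy": 0, "wz": 0, "gripper": 0}, {"tx": -3, "ty": 0, "tz": 0, "wx": 0, "wy": 0, "wz": 0, "gripper": 0}, {"tx": -3, "ty": 0, "tz": 0, "wx": 0, "wy": 0, "wz": 0, "gripper": 0}, {"tx": -3, "ty": 0, "tz": 0, "wx": 0, "wy": 0, "wz": 0, "gripper": 0}]'

```text
time: 18.85
position: [0.4532, -0.0335, 0.0151]
tool_rot: [0.123, 3.022, -0.011]
ft_force: [0.4, -0.1, -0.5]
grip_width: 0.008
grip_force: 0.0
```

>>> jog_arm --increments '[{"tx": -1, "ty": 0, "tz": 0, "wx": 0, "wy": 0, "wz": 0, "gripper": 0}, {"tx": -2, "ty": 0, "tz": 0, "wx": 0, "wy": 0, "wz": 0, "gripper": 0}, {"tx": -3, "ty": 0, "tz": 0, "wx": 0, "wy": 0, "wz": 0, "gripper": 0}, {"tx": -3, "ty": 0, "tz": 0, "wx": 0, "wy": 0, "wz": 0, "gripper": 0}, {"tx": -3, "ty": 0, "tz": 0, "wx": 0, "wy": 0, "wz": 0, "gripper": 0}]'

```text
time: 19.27
position: [0.4562, -0.0337, 0.0154]
tool_rot: [0.123, 3.022, -0.011]
ft_force: [-0.9, 0.1, 0.3]
grip_width: 0.0
grip_force: 0.0
```

```bash
python3 - <<'E'
from h import *
ing()
im=vision.get_image("top");a=im["color"];b=vision.spot_in("top","tray_grip");print(b)
for l in((-128,0,37),(-128,20,37),(-134,0,37)):print(l,np.round(proj(im,G(*l)),1))
im=vision.get_image("wrist");print(vision.spot_in("wrist","tray_grip"))
for l in((-128,20,37),(-134,-20,37),(-134,20,0)):print(l,np.round(proj(im,G(*l)),1))
a=cv2.cvtColor(im["color"],cv2.COLOR_BGR2GRAY)
u,v=proj(im,G(-134,0,12));u,v=int(u),int(v);print(u,v);print(a[v-24:v+26:3,u-36:u+39:3])
E
```

```text
TCP in grill mm [-136.3   -0.2   15.4] zdir [ 0.117 -0.012 -0.993] ydir [ 0.082  0.997 -0.002] f [-0.9  0.1  0.3] w 0.0
[{'bbox': [300.3, 237.3, 338.2, 260.6], 'conf': 0.75}]
(-128, 0, 37) [322.  241.3]
(-128, 20, 37) [316.9 239. ]
(-134, 0, 37) [321.2 242.7]
[{'bbox': [203.4, 170.1, 423.5, 257.3], 'conf': 0.56}]
(-128, 20, 37) [347.7 261. ]
(-134, -20, 37) [286.6 253.4]
(-134, 20, 0) [343.3 225.4]
317 233
[[239 237 237 237 237 237 225  45  66  63  49  48  50  49  50  41 252 250
  243 244 244 249 249 249 245]
 [240 240 240 240 240 239 241  94  85  64  65  67  63  58  51  60 241 239
  239 239 239 239 239 239 239]
 [239 239 239 239 239 239 239 236 237 237 239 240 241 240 240 239 239 238
  239 237 237 237 238 237 238]
 [251 250 250 249 248 248 247 246 246 247 247 243 242 242 240 237 233 230
  228 230 230 228 221 228 228]
 [251 251 251 252 252 251 251 252 251 252 252 255 254 252 253 253 253 253
  254 254 254 254 254 254 254]
 [254 254 254 254 254 254 254 255 255 253 254 253 254 254 254 238 238 236
  234 234 236 236 235 236 237]
 [254 254 253 254 254 254 254 254 254 254 254 254 254 254 24
[... 395 characters left out ...]
33  40  42  45  69  41  41  32  31 226
  242 241 242 241 242 241 241]
 [240 240 241 241 240 241 244  31  32  45  47  52  84  45  48  32  31 213
  240 240 239 239 239 239 239]
 [235 236 236 236 236 253 255  28  33  46  47  49  84  48  49  33  32 203
  241 241 241 242 242 241 242]
 [239 239 239 238 238 240 208  29  32  45  46  52  81  50  47  32  32 120
  240 238 239 239 238 239 239]
 [237 237 238 237 238 238 181  32  32  50  50  50  75  47  48  31  34  80
  243 241 242 241 242 242 241]
 [232 232 232 234 233 234  45  32  33  47  51  50  71  48  50  35  33  33
  211 237 237 237 237 237 237]
 [ 60  59  59  56  57  59  61  38  35  49  47  50  72  47  48  41  32  62
   57  57  59  57  58  56  58]]
```

```bash
python3 - <<'E'
from h import *
im=vision.get_image("wrist");a=im["color"];g=cv2.cvtColor(a,cv2.COLOR_BGR2GRAY)
for r in range(146,262,6):
    w=np.nonzero(g[r,150:470]>190)[0]+150;print(r,(w.min(),w.max(),len(w)) if len(w) else None, "dark",(lambda d:(d.min(),d.max(),len(d)) if len(d) else None)(np.nonzero(g[r,270:360]<75)[0]+270))
for x in(-181,-150,-128):
  for l in((0,0,37),(0,0,12),(26,72,22),(26,-72,22),(26,72,0)):print(x,l,np.round(proj(im,G(x+l[0],l[1],l[2])),1))
E
```

```text
146 None dark None
152 None dark None
158 None dark None
164 None dark None
170 None dark (np.int64(287), np.int64(341), 55)
176 None dark (np.int64(282), np.int64(347), 66)
182 None dark (np.int64(273), np.int64(348), 76)
188 None dark (np.int64(271), np.int64(348), 77)
194 (np.int64(446), np.int64(452), 7) dark (np.int64(281), np.int64(356), 51)
200 None dark (np.int64(280), np.int64(347), 52)
206 (np.int64(216), np.int64(299), 84) dark (np.int64(301), np.int64(327), 23)
212 (np.int64(212), np.int64(413), 175) dark (np.int64(307), np.int64(326), 20)
218 (np.int64(203), np.int64(416), 214) dark None
224 (np.int64(209), np.int64(424), 216) dark None
230 (np.int64(209), np.int64(418), 210) dark None
236 (np.int64(210), np.int64(417), 197) dark (np.int64(303), np.int64(329), 7)
242 (np.int64(211), np.int64(416), 175) dark (np.int64(302), np.int64(330), 26)
248 (np.int64(212), np.int64(414), 170) dark (np.int64(301), np.int64(331), 28)
254 (np.int64(213), np.int64(413), 154) dark (np.int64(299), np.int64(333), 33)
260 (np.int64(214), np.int64(215), 2) dark (np.int64(270), np.int64(359), 88)
-181 (0, 0, 37) [317.2 186.1]
-181 (0, 0, 12) [317.2 172.2]
-181 (26, 72, 22) [425.3 214. ]
-181 (26, -72, 22) [209.4 214.3]
-181 (26, 72, 0) [415.1 200.3]
-150 (0, 0, 37) [317.3 232.1]
-150 (0, 0, 12) [317.2 214. ]
-150 (26, 72, 22) [418.6 252.8]
-150 (26, -72, 22) [216.2 253. ]
-150 (26, 72, 0) [409.5 236.5]
-128 (0, 0, 37) [317.3 261. ]
-128 (0, 0, 12) [317.2 240.5]
-128 (26, 72, 22) [414.3 277.6]
-128 (26, -72, 22) [220.6 277.7]
-128 (26, 72, 0) [405.9 259.8]
```

```bash
python3 - <<'E'
from h import *
ing()
for x,z in((-136,40),(-222,40),(-222,10),(-222,-8)):inc(rot(-.08,-.1),G(x,0,z),grasp=False)
E
```

```text
TCP in grill mm [-1.364e+02 -1.000e-01  1.540e+01] zdir [ 0.117 -0.012 -0.993] ydir [ 0.082  0.997 -0.002] f [-0.1 -0.3  0.4] w 0.009
t [-3.2, 0.1, -24.4] w [-0.002, 0.217, -0.002]
t [82.2, -0.1, -34.4] w [-0.002, 0.217, -0.002]
t [85.7, 0.0, -4.6] w [-0.002, 0.217, -0.002]
t [87.8, 0.0, 13.2] w [-0.002, 0.217, -0.002]
```

>>> jog_arm --increments '[{"tx": -3, "ty": 0, "tz": -24, "wx": 0, "wy": 0.04, "wz": 0, "gripper": 0}, {"tx": 20, "ty": 0, "tz": -29, "wx": 0, "wy": 0.1, "wz": 0, "gripper": 0}, {"tx": 50, "ty": 0, "tz": -32, "wx": 0, "wy": 0.16, "wz": 0, "gripper": 0}, {"tx": 75, "ty": 0, "tz": -34, "wx": 0, "wy": 0.217, "wz": 0, "gripper": 0}, {"tx": 83, "ty": 0, "tz": -28, "wx": 0, "wy": 0.217, "wz": 0, "gripper": 0}]'

```text
time: 19.93
position: [0.3703, -0.0265, 0.0338]
tool_rot: [-0.124, -3.039, -0.003]
ft_force: [1.4, 1.1, -0.2]
grip_width: 0.009
grip_force: 0.0
```

>>> jog_arm --increments '[{"tx": 0, "ty": 0, "tz": 10, "wx": 0, "wy": 0, "wz": 0, "gripper": 0}, {"tx": 0, "ty": 0, "tz": 20, "wx": 0, "wy": 0, "wz": 0, "gripper": 0}, {"tx": 0, "ty": 0, "tz": 28, "wx": 0, "wy": 0, "wz": 0, "gripper": 0}, {"tx": 0, "ty": 0, "tz": 34, "wx": 0, "wy": 0, "wz": 0, "gripper": 0}, {"tx": 0, "ty": 0, "tz": 37, "wx": 0, "wy": 0, "wz": 0, "gripper": 0}]'

```text
time: 20.35
position: [0.3665, -0.0266, -0.0042]
tool_rot: [-0.124, -3.039, -0.002]
ft_force: [-0.1, -0.3, -0.1]
grip_width: 0.01
grip_force: 0.0
```

>>> jog_arm --increments '[{"tx": 0, "ty": 0, "tz": 1, "wx": 0, "wy": 0, "wz": 0, "gripper": 0}, {"tx": 0, "ty": 0, "tz": 2, "wx": 0, "wy": 0, "wz": 0, "gripper": 0}, {"tx": 0, "ty": 0, "tz": 3, "wx": 0, "wy": 0, "wz": 0, "gripper": 0}, {"tx": 0, "ty": 0, "tz": 4, "wx": 0, "wy": 0, "wz": 0, "gripper": 0}, {"tx": 0, "ty": 0, "tz": 5, "wx": 0, "wy": 0, "wz": 0, "gripper": 0}]'

```text
time: 20.77
position: [0.3669, -0.0263, -0.0081]
tool_rot: [-0.124, -3.04, -0.003]
ft_force: [-0.3, 0.8, 0.9]
grip_width: 0.004
grip_force: 0.0
```

```bash
python3 - <<'E'
from h import *
ing()
E
```

```text
TCP in grill mm [-225.8    0.    -8.1] zdir [-0.098  0.006 -0.995] ydir [ 0.082  0.997 -0.002] f [-0.3  0.8  0.9] w 0.004
```

>>> jog_arm --increments '[{"tx": 0, "ty": 0, "tz": 2, "wx": 0, "wy": 0, "wz": 0, "gripper": 0}, {"tx": 0, "ty": 0, "tz": 3, "wx": 0, "wy": 0, "wz": 0, "gripper": 0}, {"tx": 0, "ty": 0, "tz": 5, "wx": 0, "wy": 0, "wz": 0, "gripper": 0}, {"tx": 0, "ty": 0, "tz": 6, "wx": 0, "wy": 0, "wz": 0, "gripper": 0}, {"tx": 0, "ty": 0, "tz": 7, "wx": 0, "wy": 0, "wz": 0, "gripper": 0}]'

```text
time: 21.18
position: [0.3658, -0.0264, -0.0154]
tool_rot: [-0.124, -3.039, -0.003]
ft_force: [0.7, 0.3, 0.7]
grip_width: 0.007
grip_force: 0.0
```

>>> jog_arm --increments '[{"tx": 0, "ty": 0, "tz": 1, "wx": 0, "wy": 0, "wz": 0, "gripper": 0}, {"tx": 0, "ty": 0, "tz": 2, "wx": 0, "wy": 0, "wz": 0, "gripper": 0}, {"tx": 0, "ty": 0, "tz": 3, "wx": 0, "wy": 0, "wz": 0, "gripper": 0}, {"tx": 0, "ty": 0, "tz": 4, "wx": 0, "wy": 0, "wz": 0, "gripper": 0}, {"tx": 0, "ty": 0, "tz": 5, "wx": 0, "wy": 0, "wz": 0, "gripper": 0}]'

```text
time: 21.6
position: [0.3654, -0.0263, -0.0203]
tool_rot: [-0.124, -3.04, -0.003]
ft_force: [-0.1, 0.2, 0.2]
grip_width: 0.007
grip_force: 0.0
```

>>> jog_arm --increments '[{"tx": 0, "ty": 0, "tz": 1, "wx": 0, "wy": 0, "wz": 0, "gripper": 0}, {"tx": 0, "ty": 0, "tz": 2, "wx": 0, "wy": 0, "wz": 0, "gripper": 0}, {"tx": 0, "ty": 0, "tz": 3, "wx": 0, "wy": 0, "wz": 0, "gripper": 0}, {"tx": 0, "ty": 0, "tz": 4, "wx": 0, "wy": 0, "wz": 0, "gripper": 0}, {"tx": 0, "ty": 0, "tz": 5, "wx": 0, "wy": 0, "wz": 0, "gripper": 0}]'

```text
time: 22.02
position: [0.3648, -0.0263, -0.0253]
tool_rot: [-0.124, -3.04, -0.003]
ft_force: [0.0, 0.2, -0.4]
grip_width: 0.001
grip_force: 0.0
```

>>> jog_arm --increments '[{"tx": 0, "ty": 0, "tz": 1, "wx": 0, "wy": 0, "wz": 0, "gripper": 0}, {"tx": 0, "ty": 0, "tz": 2, "wx": 0, "wy": 0, "wz": 0, "gripper": 0}, {"tx": 0, "ty": 0, "tz": 3, "wx": 0, "wy": 0, "wz": 0, "gripper": 0}, {"tx": 0, "ty": 0, "tz": 4, "wx": 0, "wy": 0, "wz": 0, "gripper": 0}, {"tx": 0, "ty": 0, "tz": 5, "wx": 0, "wy": 0, "wz": 0, "gripper": 0}]'

```text
time: 22.43
position: [0.3648, -0.0262, -0.0275]
tool_rot: [-0.124, -3.037, -0.005]
ft_force: [-11.0, -0.9, 47.3]
grip_width: 0.002
grip_force: 23.9
```

>>> jog_arm --increments '[{"tx": 0, "ty": 0, "tz": -4, "wx": 0, "wy": 0, "wz": 0, "gripper": 0}, {"tx": 0, "ty": 0, "tz": -8, "wx": 0, "wy": 0, "wz": 0, "gripper": 0}, {"tx": 0, "ty": 0, "tz": -12, "wx": 0, "wy": 0, "wz": 0, "gripper": 0}, {"tx": 0, "ty": 0, "tz": -17, "wx": 0, "wy": 0, "wz": 0, "gripper": 0}, {"tx": 0, "ty": 0, "tz": -17, "wx": 0, "wy": 0, "wz": 0, "gripper": 0}]'

```text
time: 22.85
position: [0.3667, -0.0262, -0.0126]
tool_rot: [-0.124, -3.041, -0.004]
ft_force: [0.2, -0.1, -0.1]
grip_width: 0.007
grip_force: 0.0
```

```bash
cat >> h.py <<'E'
DT=.0265
def inct(Rt,p): inc(Rt,np.array(p)+Rt[:,2]*DT,grasp=False)
def tip():
    s=ctrl.get_state();Rc=R.from_rotvec(s["tool_rot"]).as_matrix();d=s["position"]-Rc[:,2]*DT-[.592,-.0444,0];c,q=np.cos(-.08),np.sin(-.08)
    print("TIP grill mm",np.round([(c*d[0]+q*d[1])*1000,(-q*d[0]+c*d[1])*1000,d[2]*1000],1),"zdir",Rc[:,2].round(3),"f",np.round(s["ft_force"],1),"w",round(s["grip_width"],3),"t",round(s["time"],1))
E
python3 - <<'E'
from h import *
tip();im=vision.get_image("wrist");s=ctrl.get_state();Rc=R.from_rotvec(s["tool_rot"]).as_matrix()
for dx in(-.0095,0,.0095):
  for dy in(-.015,.015):print(dx,dy,np.round(proj(im,s["position"]+Rc@[dx,dy,-DT]),1))
g=cv2.cvtColor(im["color"],cv2.COLOR_BGR2GRAY)
print(g[200:262:4,284:352:4])
for x in(-134,-143,):inct(rot(-.08,.12),G(x-9.5,0,15))
inct(rot(-.08,-.1),G(-192,0,15))
print(vision.spot_in("wrist","tray_grip")[:1],np.round(proj(im,G(-183-6,0,37))))
E
```

```text
TIP grill mm [-2.234e+02  1.000e-01  1.380e+01] zdir [-0.098  0.006 -0.995] f [ 0.2 -0.1 -0.1] w 0.007 t 22.9
-0.0095 -0.015 [293.6 263.2]
-0.0095 0.015 [340.6 263.2]
0 -0.015 [293.3 249.8]
0 0.015 [341.  249.8]
0.0095 -0.015 [292.9 236. ]
0.0095 0.015 [341.4 235.9]
[[54 51 47 48 53 57 59 60 61 65 65 60 58 57 56 51 55]
 [53 57 50 50 47 53 59 55 60 63 65 66 59 58 53 54 59]
 [50 53 52 48 47 51 57 60 61 63 66 65 65 60 57 58 60]
 [47 53 53 50 46 47 48 53 58 61 61 61 63 65 60 62 61]
 [49 53 58 54 82 46 44 49 65 58 64 63 61 62 63 61 60]
 [49 51 55 53 91 84 77 84 92 55 58 57 61 61 59 59 64]
 [50 52 57 57 94 94 90 88 94 55 58 59 61 57 56 58 59]
 [51 54 56 60 60 62 60 56 90 59 60 57 57 55 56 54 53]
 [51 52 53 55 60 60 63 61 87 63 60 61 60 54 52 54 54]
 [54 51 53 57 53 13 49 59 88 61 44 14 55 49 53 54 52]
 [56 55 56 54 40 13 21 27 33 26 23 14 37 37 44 46 44]
 [55 52 51 54 35 14 25 24 30 27 20 12 30 37 32 46 47]
 [57 51 54 54 23 17 24 26 29 23 24 18 23 38 35 44 46]
 [54 52 52 57 16 16 26 26 29 26 25 16 16 40 35 35 48]
 [28 28 29 30 31 15 24 26 37 25 26 15 29 31 29 31 29]
 [30 32 30 29 29 14 22 20 32 20 23 13 30 30 29 29 28]]
t [-85.4, -0.0, -10.1] w [-0.002, -0.219, -0.001]
t [-76.4, -0.0, -9.2] w [-0.002, -0.219, -0.001]
t [-31.3, -0.1, -4.7] w [-0.001, 0.001, -0.002]
[{'bbox': [303.7, 318.7, 326.4, 333.0], 'conf': 0.8}] [317. 322.]
```

>>> jog_arm --increments '[{"tx": -10, "ty": 0, "tz": -2, "wx": 0, "wy": 0, "wz": 0, "gripper": 0}, {"tx": -20, "ty": 0, "tz": -4, "wx": 0, "wy": -0.03, "wz": 0, "gripper": 0}, {"tx": -30, "ty": 0, "tz": -5, "wx": 0, "wy": -0.06, "wz": 0, "gripper": 0}, {"tx": -38, "ty": 0, "tz": -6, "wx": 0, "wy": -0.09, "wz": 0, "gripper": 0}, {"tx": -46, "ty": 0, "tz": -7, "wx": 0, "wy": -0.12, "wz": 0, "gripper": 0}]'

```text
time: 23.37
position: [0.4121, -0.0303, -0.0113]
tool_rot: [0.127, 3.119, -0.006]
ft_force: [-1.7, 0.9, -1.0]
grip_width: 0.009
grip_force: 0.3
```

```bash
python3 - <<'E'
from h import *
tip();inct(rot(-.08,.12),G(-150,0,15));inct(rot(-.08,.12),G(-143.5,0,15))
E
```

```text
TIP grill mm [-181.    -0.2   15.2] zdir [ 0.02  -0.005 -1.   ] f [-1.7  0.9 -1. ] w 0.009 t 23.4
t [-33.7, 0.4, 0.7] w [-0.003, -0.099, -0.001]
t [-40.2, 0.4, 0.8] w [-0.003, -0.099, -0.001]
```

>>> jog_arm --increments '[{"tx": -7, "ty": 0, "tz": 0, "wx": 0, "wy": -0.02, "wz": 0, "gripper": 0}, {"tx": -14, "ty": 0, "tz": 0, "wx": 0, "wy": -0.04, "wz": 0, "gripper": 0}, {"tx": -21, "ty": 0, "tz": 0, "wx": 0, "wy": -0.06, "wz": 0, "gripper": 0}, {"tx": -27, "ty": 0, "tz": 0, "wx": 0, "wy": -0.08, "wz": 0, "gripper": 0}, {"tx": -33, "ty": 0, "tz": 0.5, "wx": 0, "wy": -0.1, "wz": 0, "gripper": 0}]'

```text
time: 23.78
position: [0.4458, -0.0329, -0.0107]
tool_rot: [0.123, 3.017, -0.011]
ft_force: [-1.6, -0.2, 1.2]
grip_width: 0.006
grip_force: 0.5
```

>>> jog_arm --increments '[{"tx": -1, "ty": 0, "tz": 0, "wx": 0, "wy": 0, "wz": 0, "gripper": 0}, {"tx": -2, "ty": 0, "tz": 0, "wx": 0, "wy": 0, "wz": 0, "gripper": 0}, {"tx": -3, "ty": 0, "tz": 0, "wx": 0, "wy": 0, "wz": 0, "gripper": 0}, {"tx": -4, "ty": 0, "tz": 0, "wx": 0, "wy": 0, "wz": 0, "gripper": 0}, {"tx": -4, "ty": 0, "tz": 0, "wx": 0, "wy": 0, "wz": 0, "gripper": 0}]'

```text
time: 24.2
position: [0.4495, -0.0332, -0.0101]
tool_rot: [0.123, 3.019, -0.011]
ft_force: [-0.3, 0.0, -0.6]
grip_width: 0.008
grip_force: 0.1
```

```bash
python3 - <<'E'
from h import *
tip()
im=vision.get_image("wrist");g=cv2.cvtColor(im["color"],cv2.COLOR_BGR2GRAY)
print(vision.spot_in("wrist","tray_grip")[:1],np.round(proj(im,G(-134,-20,37))),np.round(proj(im,G(-134,20,37))),np.round(proj(im,G(-134,0,12))))
E
```

```text
TIP grill mm [-146.1   -0.2   16.2] zdir [ 0.12  -0.012 -0.993] f [-0.3  0.  -0.6] w 0.008 t 24.2
[{'bbox': [108.7, 304.4, 523.9, 351.4], 'conf': 0.75}] [283. 289.] [352. 289.] [317. 262.]
```

>>> jog_arm --increments '[{"tx": -1, "ty": 0, "tz": 0, "wx": 0, "wy": 0, "wz": 0, "gripper": 0}, {"tx": -2, "ty": 0, "tz": 0, "wx": 0, "wy": 0, "wz": 0, "gripper": 0}, {"tx": -3, "ty": 0, "tz": 0, "wx": 0, "wy": 0, "wz": 0, "gripper": 0}, {"tx": -3, "ty": 0, "tz": 0, "wx": 0, "wy": 0, "wz": 0, "gripper": 0}, {"tx": -3, "ty": 0, "tz": 0, "wx": 0, "wy": 0, "wz": 0, "gripper": 0}]'

```text
time: 24.72
position: [0.4521, -0.0333, -0.0099]
tool_rot: [0.123, 3.019, -0.011]
ft_force: [-0.5, -0.0, -0.1]
grip_width: 0.008
grip_force: 0.4
```

>>> jog_arm --increments '[{"tx": -1, "ty": 0, "tz": 0, "wx": 0, "wy": 0, "wz": 0, "gripper": 0}, {"tx": -1, "ty": 0, "tz": 0, "wx": 0, "wy": 0, "wz": 0, "gripper": 0}, {"tx": -2, "ty": 0, "tz": 0, "wx": 0, "wy": 0, "wz": 0, "gripper": 0}, {"tx": -2, "ty": 0, "tz": 0, "wx": 0, "wy": 0, "wz": 0, "gripper": 0}, {"tx": -2, "ty": 0, "tz": 0, "wx": 0, "wy": 0, "wz": 0, "gripper": 0}]'

```text
time: 25.13
position: [0.4523, -0.0333, -0.0101]
tool_rot: [0.123, 3.023, -0.01]
ft_force: [-6.1, 1.3, 4.7]
grip_width: 0.007
grip_force: 3.2
```

Force rises to 6 N with the tip at -143 mm, so the tray is home against the stop. Next I back off and turn the hand for the lid and catch.

```bash
cat >> h.py <<'E'
A35=np.radians(35)
def rl(a=A35,psi=-.08):
    Z=R.from_euler('z',psi).as_matrix();z=Z@[np.sin(a),0,-np.cos(a)];y=Z@[np.cos(a),0,np.sin(a)];return np.stack([np.cross(y,z),y,z],1)
def bt(u,n,v=0):
    "button frame (mm) -> world"
    return G(-111+np.cos(A35)*u-np.sin(A35)*n,v,75+np.sin(A35)*u+np.cos(A35)*n)
E
python3 - <<'E'
from h import *
tip();inct(rot(-.08,.12),G(-165,0,45));inct(rot(-.08,.12),G(-165,0,130));inct(rl(),bt(20,60))
E
```

```text
TIP grill mm [-1.432e+02 -1.000e-01  1.620e+01] zdir [ 0.116 -0.012 -0.993] f [-6.1  1.3  4.7] w 0.007 t 25.1
t [18.2, 0.0, -31.1] w [-0.002, -0.003, -0.001]
t [8.3, -0.1, -115.6] w [-0.002, -0.003, -0.001]
t [-40.5, -0.1, -120.1] w [-0.389, -0.385, 1.535]
```

>>> jog_arm --increments '[{"tx": 12, "ty": 0, "tz": -3, "wx": 0, "wy": 0, "wz": 0, "gripper": 0}, {"tx": 18, "ty": 0, "tz": -31, "wx": 0, "wy": 0, "wz": 0, "gripper": 0}, {"tx": 15, "ty": 0, "tz": -60, "wx": 0, "wy": 0, "wz": 0, "gripper": 0.4}, {"tx": 12, "ty": 0, "tz": -90, "wx": 0, "wy": 0, "wz": 0.12, "gripper": 0.4}, {"tx": 8, "ty": 0, "tz": -116, "wx": 0, "wy": 0, "wz": 0.24, "gripper": 0.4}]'

```text
time: 25.55
position: [0.4333, -0.0314, 0.1071]
tool_rot: [0.491, 2.978, 0.015]
ft_force: [1.3, 0.6, -0.4]
grip_width: 0.155
grip_force: 0.0
```

>>> jog_arm --increments '[{"tx": 0, "ty": 0, "tz": 0, "wx": 0, "wy": 0, "wz": 0.12, "gripper": 0.4}, {"tx": 0, "ty": 0, "tz": 0, "wx": 0, "wy": 0, "wz": 0.24, "gripper": 0.4}, {"tx": 0, "ty": 0, "tz": 0, "wx": 0, "wy": 0, "wz": 0.36, "gripper": 0.4}, {"tx": 0, "ty": 0, "tz": 0, "wx": 0, "wy": 0, "wz": 0.48, "gripper": 0.4}, {"tx": 0, "ty": 0, "tz": 0, "wx": 0, "wy": 0, "wz": 0.6, "gripper": 0.4}]'

```text
time: 25.97
position: [0.4334, -0.0316, 0.1052]
tool_rot: [1.354, 2.706, 0.067]
ft_force: [0.4, 0.1, -0.1]
grip_width: 0.392
grip_force: 0.0
```

```bash
python3 - <<'E'
from h import *
tip();print(ctrl.get_state()["joint_positions"].round(2));inct(rl(),bt(20,60))
im=vision.get_image("wrist");a=im["color"].astype(int)
print(np.round(proj(im,G(-128,0,37))),np.round(proj(im,G(-111,0,75))),vision.spot_in("wrist","tray_grip")[:1],vision.spot_in("wrist","button_face")[:1])
E
```

```text
TIP grill mm [-162.4    0.2  131.5] zdir [ 0.122 -0.012 -0.992] f [ 0.4  0.1 -0.1] w 0.392 t 26.0
[-0.62 -0.24  0.56  2.19  0.17  1.04  0.5 ]
t [-30.6, 34.4, -3.1] w [-0.467, -0.175, 0.709]
[334. 216.] [355. 246.] [{'bbox': [312.7, 191.3, 351.2, 232.4], 'conf': 0.66}] [{'bbox': [333.3, 219.8, 379.6, 262.0], 'conf': 0.6}]
```

>>> jog_arm --increments '[{"tx": -6, "ty": 7, "tz": -1, "wx": -0.06, "wy": -0.02, "wz": 0.09, "gripper": 0.4}, {"tx": -12, "ty": 14, "tz": -1, "wx": -0.12, "wy": -0.045, "wz": 0.18, "gripper": 0.4}, {"tx": -18, "ty": 20, "tz": -2, "wx": -0.18, "wy": -0.07, "wz": 0.28, "gripper": 0.4}, {"tx": -24, "ty": 27, "tz": -3, "wx": -0.25, "wy": -0.09, "wz": 0.37, "gripper": 0.4}, {"tx": -30, "ty": 34, "tz": -3, "wx": -0.31, "wy": -0.115, "wz": 0.46, "gripper": 0.4}]'

```text
time: 26.53
position: [0.4703, -0.0326, 0.1137]
tool_rot: [1.67, 2.296, 0.334]
ft_force: [0.1, -0.4, 0.7]
grip_width: 0.397
grip_force: 0.0
```

```bash
python3 - <<'E'
from h import *
tip();print(ctrl.get_state()["joint_positions"].round(2));inct(rl(),bt(20,60))
E
```

```text
TIP grill mm [-131.6    0.7  138.4] zdir [ 0.358  0.021 -0.934] f [ 0.1 -0.4  0.7] w 0.397 t 26.5
[-0.02 -0.3   0.05  2.3  -0.03  0.78  0.36]
t [-5.0, 6.5, 2.6] w [-0.235, -0.097, 0.376]
```

```bash
python3 - <<'E'
from h import *
inct(rl(),bt(20,30))
E
```

```text
t [-9.1, 12.8, 31.7] w [-0.235, -0.097, 0.376]
```

>>> jog_arm --increments '[{"tx": -1, "ty": 4, "tz": 3, "wx": -0.06, "wy": -0.025, "wz": 0.09, "gripper": 0.4}, {"tx": -2, "ty": 8, "tz": 5, "wx": -0.12, "wy": -0.05, "wz": 0.19, "gripper": 0.4}, {"tx": -3, "ty": 12, "tz": 8, "wx": -0.18, "wy": -0.07, "wz": 0.28, "gripper": 0.4}, {"tx": -5, "ty": 14, "tz": 10, "wx": -0.235, "wy": -0.097, "wz": 0.376, "gripper": 0.4}, {"tx": -5, "ty": 14, "tz": 10, "wx": -0.235, "wy": -0.097, "wz": 0.376, "gripper": 0.4}]'

```text
time: 26.95
position: [0.5113, -0.0388, 0.0862]
tool_rot: [1.958, 1.794, 0.543]
ft_force: [5.0, 1.3, -16.8]
grip_width: 0.401
grip_force: 0.0
```

```bash
python3 - <<'E'
from h import *
tip();print(ctrl.get_state()["joint_positions"].round(2));inct(rl(),bt(20,30))
im=vision.get_image("wrist");a=im["color"].astype(int)
red=(a[...,2]>110)&(a[...,1]<80)&(a[...,0]<80);n,l,st,c=cv2.connectedComponentsWithStats(red.astype(np.uint8))
print([(st[i].tolist(),c[i].round(1).tolist()) for i in range(1,n) if st[i][4]>40])
for v in(22,0,-22):print(np.round(proj(im,bt(0,0,v)),1),np.round(proj(im,bt(10,0,v)),1))
for y in(46,0,-46):print("lip",np.round(proj(im,G(-93,y,90)),1))
print(vision.spot_in("wrist","button_face")[:1],vision.spot_in("wrist","lip_edge")[:1],vision.spot_in("wrist","tray_grip")[:1])
cv2.imwrite("pics/w7.png",im["color"])
E
```

```text
TIP grill mm [-95.6  -0.7 108.2] zdir [ 0.553 -0.049 -0.832] f [  5.    1.3 -16.8] w 0.401 t 26.9
[-0.02 -0.3  -0.01  2.45  0.15  0.41 -0.23]
t [0.7, -11.3, -11.4] w [-0.023, 0.005, -0.006]
[([487, 0, 151, 68, 6792], [571.0, 33.4]), ([566, 191, 15, 26, 146], [572.8, 202.4]), ([255, 201, 32, 59, 1290], [269.4, 223.6])]
[269.6 205.2] [284.6 205.2]
[271.4 235.4] [285.9 235.5]
[273.1 263.6] [287.1 263.7]
lip [303.7 170.3]
lip [305.1 236.8]
lip [306.3 294.2]
[{'bbox': [254.8, 201.9, 285.3, 255.5], 'conf': 0.71}] [{'bbox': [297.9, 61.8, 487.0, 335.8], 'conf': 0.68}] [{'bbox': [210.1, 191.6, 238.0, 249.0], 'conf': 0.76}]
```

```bash
cat >> h.py <<'E'
A=np.radians(30)
def bp(p,q,v=0,a=A): return G(-111+np.cos(a)*p-np.sin(a)*q,v,75+np.sin(a)*p+np.cos(a)*q)
def pq(a=A):
    s=ctrl.get_state();Rc=R.from_rotvec(s["tool_rot"]).as_matrix();d=s["position"]-Rc[:,2]*DT-[.592,-.0444,0];c,k=np.cos(-.08),np.sin(-.08)
    x=(c*d[0]+k*d[1])*1000+111;y=(-k*d[0]+c*d[1])*1000;z=d[2]*1000-75
    print("p,q,v",np.round([x*np.cos(a)+z*np.sin(a),-x*np.sin(a)+z*np.cos(a),y],1),"tilt",round(float(np.degrees(np.arcsin(np.hypot(*Rc[:2,2])))),1),"f",s["ft_force"].round(1),"q",s["joint_positions"].round(2),"w",round(s["grip_width"],3),"t",round(s["time"],1))
E
python3 - <<'E'
from h import *
pq();inct(rl(A),bp(23,20,3))
E
```

```text
p,q,v [30.  21.5  2. ] tilt 33.6 f [-0.6  0.1 -1.1] q [-0.02 -0.3  -0.01  2.45  0.14  0.42 -0.22] w 0.402 t 27.1
t [1.0, -8.7, 1.0] w [0.062, 0.001, 0.002]
```

>>> jog_arm --increments '[{"tx": 0, "ty": -1, "tz": 0, "wx": 0.03, "wy": 0, "wz": 0, "gripper": 0.47}, {"tx": 0, "ty": -4, "tz": 0, "wx": 0.062, "wy": 0, "wz": 0, "gripper": 0.47}, {"tx": 1, "ty": -8.7, "tz": 1, "wx": 0.062, "wy": 0, "wz": 0, "gripper": 0.47}, {"tx": 1, "ty": -8.7, "tz": 1, "wx": 0.062, "wy": 0, "wz": 0, "gripper": 0.47}, {"tx": 1, "ty": -8.7, "tz": 1, "wx": 0.062, "wy": 0, "wz": 0, "gripper": 0.47}]'

```text
time: 27.57
position: [0.5039, -0.0352, 0.0801]
tool_rot: [1.996, 1.838, 0.492]
ft_force: [-0.2, 0.2, -0.1]
grip_width: 0.468
grip_force: 0.0
```

```bash
python3 - <<'E'
from h import *
pq();inct(rl(A),bp(23,8,3))
im=vision.get_image("wrist");a=im["color"].astype(int)
red=(a[...,2]>110)&(a[...,1]<80)&(a[...,0]<80);n,l,st,c=cv2.connectedComponentsWithStats(red.astype(np.uint8))
print([(st[i].tolist(),c[i].round(1).tolist()) for i in range(1,n) if st[i][4]>300])
for v in(22,0,-22):print(np.round(proj(im,bt(-10,0,v)),1),np.round(proj(im,bt(10,0,v)),1))
s=ctrl.get_state();Rc=R.from_rotvec(s["tool_rot"]).as_matrix()
for dy in(-.0205,.0205):print("fing",np.round(proj(im,s["position"]+Rc@[.0095,dy,-DT]),1))
g=cv2.cvtColor(im["color"],cv2.COLOR_BGR2GRAY)
E
```

```text
p,q,v [22.  19.7  2.2] tilt 30.0 f [-0.2  0.2 -0.1] q [-0.03 -0.28  0.    2.41  0.12  0.48 -0.2 ] w 0.468 t 27.6
t [0.9, 1.0, 11.7] w [0.0, 0.002, -0.002]
[([513, 0, 127, 61, 5330], [583.5, 30.8]), ([607, 51, 33, 19, 447], [625.6, 60.1]), ([270, 205, 30, 59, 1369], [286.8, 229.8])]
[269.1 208.5] [298.5 209.3]
[270.7 238.3] [299.2 239.3]
[272.3 266.1] [299.8 267.3]
fing [283.9 235.3]
fing [350.4 235.3]
```

>>> jog_arm --increments '[{"tx": 0, "ty": 1, "tz": 4, "wx": 0, "wy": 0, "wz": 0, "gripper": 0.47}, {"tx": 0, "ty": 1, "tz": 8, "wx": 0, "wy": 0, "wz": 0, "gripper": 0.47}, {"tx": 0, "ty": 1, "tz": 12, "wx": 0, "wy": 0, "wz": 0, "gripper": 0.47}, {"tx": 0, "ty": 1, "tz": 15, "wx": 0, "wy": 0, "wz": 0, "gripper": 0.47}, {"tx": 0, "ty": 1, "tz": 16, "wx": 0, "wy": 0, "wz": 0, "gripper": 0.47}]'

```text
time: 28.03
position: [0.5135, -0.0359, 0.0667]
tool_rot: [1.998, 1.837, 0.493]
ft_force: [-0.3, 0.0, 1.0]
grip_width: 0.472
grip_force: 0.0
```

```bash
python3 -c "
from h import *
pq()"
```

```text
p,q,v [23.6  3.2  2.2] tilt 30.0 f [-0.3  0.   1. ] q [-0.03 -0.23  0.01  2.41  0.13  0.44 -0.21] w 0.472 t 28.0
```

>>> jog_arm --increments '[{"tx": 0, "ty": 0, "tz": 1, "wx": 0, "wy": 0, "wz": 0, "gripper": 0.47}, {"tx": 0, "ty": 0, "tz": 2, "wx": 0, "wy": 0, "wz": 0, "gripper": 0.47}, {"tx": 0, "ty": 0, "tz": 3, "wx": 0, "wy": 0, "wz": 0, "gripper": 0.47}, {"tx": 0, "ty": 0, "tz": 4, "wx": 0, "wy": 0, "wz": 0, "gripper": 0.47}, {"tx": 0, "ty": 0, "tz": 5, "wx": 0, "wy": 0, "wz": 0, "gripper": 0.47}]'

```text
time: 28.45
position: [0.5164, -0.0361, 0.0633]
tool_rot: [1.997, 1.836, 0.494]
ft_force: [-1.4, 0.6, 2.9]
grip_width: 0.472
grip_force: 1.4
```

```bash
python3 -c "
from h import *
pq()"
```

```text
p,q,v [24.4 -1.1  2.3] tilt 30.1 f [-1.4  0.6  2.9] q [-0.03 -0.21  0.    2.41  0.13  0.43 -0.21] w 0.472 t 28.4
```

>>> jog_arm --increments '[{"tx": 0, "ty": -0.3, "tz": 0.8, "wx": 0, "wy": 0, "wz": 0, "gripper": 0.47}, {"tx": 0, "ty": -0.6, "tz": 1.6, "wx": 0, "wy": 0, "wz": 0, "gripper": 0.47}, {"tx": 0, "ty": -1, "tz": 2.4, "wx": 0, "wy": 0, "wz": 0, "gripper": 0.47}, {"tx": 0, "ty": -1, "tz": 3.2, "wx": 0, "wy": 0, "wz": 0, "gripper": 0.47}, {"tx": 0, "ty": -1, "tz": 4, "wx": 0, "wy": 0, "wz": 0, "gripper": 0.47}]'

```text
time: 28.87
position: [0.5184, -0.0362, 0.0602]
tool_rot: [1.996, 1.835, 0.496]
ft_force: [0.5, -1.0, 5.3]
grip_width: 0.473
grip_force: 1.9
```

```bash
python3 -c "
from h import *
pq()"
```

```text
p,q,v [24.5 -4.8  2.3] tilt 30.2 f [ 0.5 -1.   5.3] q [-0.03 -0.2   0.    2.41  0.13  0.41 -0.21] w 0.473 t 28.9
```

>>> jog_arm --increments '[{"tx": 0, "ty": 0, "tz": 0.3, "wx": 0, "wy": 0, "wz": 0, "gripper": 0.47}, {"tx": 0, "ty": 0, "tz": 0.6, "wx": 0, "wy": 0, "wz": 0, "gripper": 0.47}, {"tx": 0, "ty": 0, "tz": 0.9, "wx": 0, "wy": 0, "wz": 0, "gripper": 0.47}, {"tx": 0, "ty": 0, "tz": 1.2, "wx": 0, "wy": 0, "wz": 0, "gripper": 0.47}, {"tx": 0, "ty": 0, "tz": 1.5, "wx": 0, "wy": 0, "wz": 0, "gripper": 0.47}]'

```text
time: 29.28
position: [0.519, -0.0363, 0.059]
tool_rot: [1.996, 1.835, 0.496]
ft_force: [-3.8, -0.6, 7.9]
grip_width: 0.469
grip_force: 3.5
```

```bash
python3 -c "
from h import *
pq()"
```

```text
p,q,v [24.4 -6.2  2.3] tilt 30.2 f [-3.8 -0.6  7.9] q [-0.03 -0.2   0.    2.41  0.13  0.41 -0.21] w 0.469 t 29.3
```

>>> jog_arm --increments '[{"tx": 0, "ty": 0, "tz": 0.3, "wx": 0, "wy": 0, "wz": 0, "gripper": 0.47}, {"tx": 0, "ty": 0, "tz": 0.6, "wx": 0, "wy": 0, "wz": 0, "gripper": 0.47}, {"tx": 0, "ty": 0, "tz": 0.8, "wx": 0, "wy": 0, "wz": 0, "gripper": 0.47}, {"tx": 0, "ty": 0, "tz": 0.8, "wx": 0, "wy": 0, "wz": 0, "gripper": 0.47}, {"tx": 0, "ty": 0, "tz": 0.8, "wx": 0, "wy": 0, "wz": 0, "gripper": 0.47}]'

```text
time: 29.7
position: [0.5194, -0.0363, 0.0583]
tool_rot: [1.996, 1.835, 0.496]
ft_force: [-2.6, 0.5, 7.3]
grip_width: 0.474
grip_force: 3.5
```

```bash
python3 - <<'E'
from h import *
pq()
# lid path: contact point on lip (lid frame, shut) ; follow arc with tip inner edge of lip finger, no turn of the tool
Rc=R.from_rotvec(ctrl.get_state()["tool_rot"]).as_matrix();Z=R.from_euler('z',-.08).as_matrix()
a0=np.array([-111+.866*44.9+.5*6.9+0,75+.5*44.9-.866*6.9]);print("contact grill xz",a0)
h=np.array([80,85]);r=np.array([a0[0]-80,5.])
for th in np.arange(0.05,1.06,.1):
    c,s=np.cos(th),np.sin(th);d=np.array([r[0]*c+r[1]*s,-r[0]*s+r[1]*c])-r
    w=Z@[d[0],0,d[1]];print(round(th,2),d.round(1),"tool",(Rc.T@w).round(1))
E
```

```text
p,q,v [24.5 -7.   2.3] tilt 30.2 f [-2.6  0.5  7.3] q [-0.03 -0.2   0.    2.41  0.13  0.41 -0.21] w 0.474 t 29.7
contact grill xz [-68.6666  91.4746]
0.05 [0.4 7.4] tool [ 0.   4.1 -6.2]
0.15 [ 2.4 22.2] tool [  0.   13.2 -17.9]
0.25 [ 5.9 36.6] tool [  0.   23.5 -28.7]
0.35 [10.7 50.7] tool [  0.1  34.8 -38.4]
0.45 [17.  64.2] tool [  0.1  46.9 -46.9]
0.55 [24.5 77. ] tool [  0.1  59.9 -54.2]
0.65 [33.3 89. ] tool [  0.2  73.6 -60.1]
0.75 [ 43.3 100. ] tool [  0.2  87.7 -64.6]
0.85 [ 54.3 110. ] tool [  0.3 102.3 -67.7]
0.95 [ 66.3 118.8] tool [  0.3 117.  -69.4]
1.05 [ 79.  126.4] tool [  0.4 131.9 -69.5]
```

>>> jog_arm --increments '[{"tx": 0, "ty": 1.6, "tz": -2.5, "wx": 0, "wy": 0, "wz": 0, "gripper": 0.47}, {"tx": 0, "ty": 4.1, "tz": -6.2, "wx": 0, "wy": 0, "wz": 0, "gripper": 0.47}, {"tx": 0, "ty": 7.6, "tz": -11, "wx": 0, "wy": 0, "wz": 0, "gripper": 0.47}, {"tx": 0, "ty": 11.4, "tz": -15.7, "wx": 0, "wy": 0, "wz": 0, "gripper": 0.47}, {"tx": 0, "ty": 15.3, "tz": -20.2, "wx": 0, "wy": 0, "wz": 0, "gripper": 0.47}]'

```text
time: 30.12
position: [0.522, -0.0365, 0.0833]
tool_rot: [1.997, 1.836, 0.494]
ft_force: [0.9, 0.4, 2.9]
grip_width: 0.465
grip_force: 1.3
```

```bash
python3 - <<'E'
from h import *
pq()
im=vision.get_image("top");a=cv2.resize(im["color"],None,fx=4,fy=4,interpolation=cv2.INTER_CUBIC).astype(int)
m=np.zeros(a.shape[:2],np.uint8);sl=(slice(150*4,245*4),slice(292*4,380*4));m[sl]=(a[sl].min(2)>125)*255
c=max(cv2.findContours(m,0,1)[0],key=cv2.contourArea);print((np.array(cv2.boundingRect(c))/4).tolist(),cv2.contourArea(c)/16)
b=cv2.imread("pics/top0.png");b=cv2.resize(b,None,fx=4,fy=4,interpolation=cv2.INTER_CUBIC);m[:]=0;m[sl]=(b[sl].min(2)>125)*255
c=max(cv2.findContours(m,0,1)[0],key=cv2.contourArea);print((np.array(cv2.boundingRect(c))/4).tolist(),cv2.contourArea(c)/16)
E
```

```text
p,q,v [39.2 13.4  2.3] tilt 30.1 f [0.9 0.4 2.9] q [-0.03 -0.23  0.01  2.38  0.12  0.48 -0.2 ] w 0.465 t 30.1
[311.25, 178.0, 61.0, 38.75] 922.09375
[310.5, 178.75, 61.0, 42.5] 1364.15625
```

>>> jog_arm --increments '[{"tx": 0, "ty": 4, "tz": -4.2, "wx": 0, "wy": 0, "wz": 0, "gripper": 0.47}, {"tx": 0, "ty": 8.2, "tz": -8.5, "wx": 0, "wy": 0, "wz": 0, "gripper": 0.47}, {"tx": 0, "ty": 13.8, "tz": -13.4, "wx": 0, "wy": 0, "wz": 0, "gripper": 0.47}, {"tx": 0, "ty": 19.5, "tz": -18.2, "wx": 0, "wy": 0, "wz": 0, "gripper": 0.47}, {"tx": 0, "ty": 25.5, "tz": -22.5, "wx": 0, "wy": 0, "wz": 0, "gripper": 0.47}]'

```text
time: 30.58
position: [0.5327, -0.0375, 0.1156]
tool_rot: [1.997, 1.836, 0.494]
ft_force: [1.4, -0.5, 1.8]
grip_width: 0.47
grip_force: 1.0
```

```bash
python3 - <<'E'
from h import *
pq()
E
```

```text
p,q,v [64.7 35.9  2.2] tilt 30.1 f [ 1.4 -0.5  1.8] q [-0.03 -0.26  0.01  2.32  0.1   0.56 -0.17] w 0.47 t 30.6
```

>>> jog_arm --increments '[{"tx": 0, "ty": 6.1, "tz": -4.2, "wx": 0, "wy": 0, "wz": 0, "gripper": 0.47}, {"tx": 0, "ty": 12.6, "tz": -7.9, "wx": 0, "wy": 0, "wz": 0, "gripper": 0.47}, {"tx": 0, "ty": 19.1, "tz": -11.5, "wx": 0, "wy": 0, "wz": 0, "gripper": 0.47}, {"tx": 0, "ty": 26, "tz": -14.5, "wx": 0, "wy": 0, "wz": 0, "gripper": 0.47}, {"tx": 0, "ty": 32.8, "tz": -17.4, "wx": 0, "wy": 0, "wz": 0, "gripper": 0.47}]'

```text
time: 31.0
position: [0.5522, -0.0392, 0.1466]
tool_rot: [1.998, 1.836, 0.493]
ft_force: [1.2, 1.0, 1.1]
grip_width: 0.47
grip_force: 0.8
```

>>> jog_arm --increments '[{"tx": 0, "ty": 7, "tz": -2.3, "wx": 0, "wy": 0, "wz": 0, "gripper": 0.47}, {"tx": 0, "ty": 14.1, "tz": -4.5, "wx": 0, "wy": 0, "wz": 0, "gripper": 0.47}, {"tx": 0, "ty": 21.4, "tz": -6, "wx": 0, "wy": 0, "wz": 0, "gripper": 0.47}, {"tx": 0, "ty": 28.7, "tz": -7.6, "wx": 0, "wy": 0, "wz": 0, "gripper": 0.47}, {"tx": 0, "ty": 36, "tz": -8.5, "wx": 0, "wy": 0, "wz": 0, "gripper": 0.47}]'

```text
time: 31.42
position: [0.5793, -0.0415, 0.172]
tool_rot: [1.997, 1.836, 0.494]
ft_force: [1.1, 0.5, 2.5]
grip_width: 0.47
grip_force: 0.8
```

```bash
python3 - <<'E'
from h import *
pq()
E
```

```text
p,q,v [133.4  61.4   1.9] tilt 30.1 f [1.1 0.5 2.5] q [-0.04 -0.21  0.03  2.16  0.08  0.67 -0.14] w 0.47 t 31.4
```

>>> jog_arm --increments '[{"tx": 0, "ty": 5, "tz": -0.5, "wx": 0, "wy": 0, "wz": 0, "gripper": 0.47}, {"tx": 0, "ty": 10, "tz": -0.8, "wx": 0, "wy": 0, "wz": 0, "gripper": 0.47}, {"tx": 0, "ty": 14, "tz": -1, "wx": 0, "wy": 0, "wz": 0, "gripper": 0.47}, {"tx": 0, "ty": 17, "tz": -1, "wx": 0, "wy": 0, "wz": 0, "gripper": 0.47}, {"tx": 0, "ty": 17, "tz": -1, "wx": 0, "wy": 0, "wz": 0, "gripper": 0.47}]'

```text
time: 31.83
position: [0.5929, -0.0427, 0.1806]
tool_rot: [1.998, 1.837, 0.493]
ft_force: [-0.0, -0.1, -0.4]
grip_width: 0.473
grip_force: 0.0
```

```bash
python3 - <<'E'
from h import *
pq()
E
```

```text
p,q,v [149.6  62.1   1.9] tilt 30.0 f [-0.  -0.1 -0.4] q [-0.04 -0.18  0.04  2.12  0.08  0.68 -0.14] w 0.473 t 31.8
```

>>> jog_arm --increments '[{"tx": 0, "ty": 0, "tz": -12, "wx": 0, "wy": 0, "wz": 0, "gripper": 0.47}, {"tx": 0, "ty": 0, "tz": -30, "wx": 0, "wy": 0, "wz": 0, "gripper": 0.47}, {"tx": 0, "ty": 0, "tz": -55, "wx": 0, "wy": 0, "wz": 0, "gripper": 0.47}, {"tx": 0, "ty": 0, "tz": -85, "wx": 0, "wy": 0, "wz": 0, "gripper": 0.47}, {"tx": 60, "ty": 0, "tz": -110, "wx": 0, "wy": 0, "wz": 0, "gripper": 0.47}]'

```text
time: 32.25
position: [0.5597, -0.0193, 0.2615]
tool_rot: [2.022, 1.814, 0.475]
ft_force: [2.2, -2.7, 0.2]
grip_width: 0.473
grip_force: 0.0
```

>>> jog_arm --increments '[{"tx": 40, "ty": 0, "tz": -10, "wx": 0, "wy": 0, "wz": 0, "gripper": 0.47}, {"tx": 80, "ty": 0, "tz": -10, "wx": 0, "wy": 0, "wz": 0, "gripper": 0.47}, {"tx": 120, "ty": 0, "tz": -10, "wx": 0, "wy": 0, "wz": 0, "gripper": 0.47}, {"tx": 160, "ty": 0, "tz": -10, "wx": 0, "wy": 0, "wz": 0, "gripper": 0.47}, {"tx": 160, "ty": 0, "tz": -10, "wx": 0, "wy": 0, "wz": 0, "gripper": 0.47}]'

```text
time: 32.67
position: [0.5685, 0.1664, 0.2703]
tool_rot: [1.993, 1.854, 0.493]
ft_force: [-0.5, 0.3, -0.7]
grip_width: 0.47
grip_force: 0.0
```

```bash
python3 - <<'E'
from h import *
pq()
im=vision.get_image("top");a=im["color"];big=cv2.resize(a,None,fx=4,fy=4,interpolation=cv2.INTER_CUBIC).astype(int)
print("tray",vision.spot_in("top","tray_grip")[:1],"lid",vision.spot_in("top","grill_lid")[:1])
for l in((-128,20,37),(-128,-20,37),(-134,20,26),(-134,-20,26)):print(l,np.round(proj(im,G(*l)),1))
c,s=np.cos(.95),np.sin(.95)
for y in(46,-46):
    print("lip open",np.round(proj(im,G(80-173*c+5*s,y,85+173*s+5*c)),1))
red=(a[...,2].astype(int)>130)&(a[...,1]<100)&(a[...,0]<100);ys,xs=np.nonzero(red[222:242,314:338]);print("red",xs.mean()+314,ys.mean()+222,len(xs))
g=cv2.cvtColor(a,cv2.COLOR_BGR2GRAY);print(g[232:254,306:342:2])
iw=vision.get_image("wrist");print("wrist",vision.spot_in("wrist","tray_grip")[:1],[np.round(proj(iw,G(*l))).tolist() for l in((-134,20,37),(-134,-20,37),(-122,20,37))])
E
```

```text
p,q,v [159.1 160.2 208.1] tilt 29.6 f [-0.5  0.3 -0.7] q [ 0.03 -0.2  -0.46  1.94  0.2   0.94 -0.6 ] w 0.47 t 32.7
tray [] lid [{'bbox': [312.2, 169.3, 377.5, 202.8], 'conf': 0.71}]
(-128, 20, 37) [316.9 239. ]
(-128, -20, 37) [327.1 243.6]
(-134, 20, 26) [316.2 241.8]
(-134, -20, 26) [326.3 246.4]
lip open [325.1 181.1]
lip open [350.7 191.5]
red 324.231884057971 232.31884057971016 69
[[ 31  21  19  21  26 164  78  89  96  89  89  90 108 225 130  44  47  48]
 [ 39  33  24  21  20 112 115  85  92  85  87  99  78 229 113  45  49  47]
 [ 40  44  34  20  21  50  83 144 110  94  86 105  67 232  70  47  51  48]
 [ 45  49  46  41  30  18  36 102 158 113  90 101  86 249  49  46  45  50]
 [ 48  49  51  53  44  21  17  40 106 153 116  92 126 206  40  48  49  47]
 [ 50  49  53  55  56  38  25  17  34  96 220 100 213 152  40  47  47  48]
 [ 57  49  52  55  60  55  39  28  15  26 146 151 239 112  41  46  48  46]
 [ 60  48  50  50  56  54  34  27  30  12  43 102 189  65  39  45  46  46]
 [ 60  50  48  49  51  49  29  28  38  25  14  26  94  33  40  44  46  47]
 [ 52  49  52  50  51  44  22  29  6
[... 297 characters left out ...]
  21  24  30  31  48  51  43  30  23  23]
 [ 48  48  48  50  54  62  56  45  29  18  24  38  52  50  53  51  32  21]
 [ 52  51  49  53  52  56  54  51  42  25  24  47  50  52  54  57  47  31]
 [ 54  50  52  49  52  55  50  49  43  41  33  49  50  50  52  57  55  44]
 [ 52  50  46  47  49  52  51  50  46  45  48  51  51  55  54  52  48  52]
 [ 50  47  48  51  53  53  52  49  40  46  55  50  55  76  55  51  49  50]
 [ 48  45  50  52  53  54  54  50  41  45  70  76  56  86  79  55  51  53]
 [ 46  49  52  57  52  54  52  50  45  43  77  83  80  85  89  78  52  47]
 [ 50  53  56  55  54  51  55  51  44  45  71  82  86  85  84  81  76  58]]
wrist [] [[177.0, 302.0], [181.0, 326.0], [186.0, 300.0]]
```

```bash
python3 -c "
from bench import ctrl
print(ctrl.close_job())"
```

```text
the job is handed in; nothing more can be done
None
```

I slid the drip tray home until it met the stop and let the lid up under the finger to its stop. The job was handed in at about 33 s; the simulator gave no verdict, and the tray's final position rests on force and position readings, with only a rough camera check.

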